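# Clear the jammed pot from the seedling-pot chute

## Robot

A 7-joint arm with a two-finger parallel gripper is mounted at the origin on the work surface. World frame = base frame: x ahead of the robot, y to its left, z up, the work surface at z = 0. Lengths are in mm, angles in rad, forces in N, time in s.
With the tool pointing down it reaches from about 400 to 875 mm from the base axis. Payload 4.4 kg.
Tool frame: the origin (TCP) lies at the very end of the fingers, on their centre line; the grasp point (between the pads) lies 19 mm behind it; y points along the fingers, z is the direction in which the jaws open and shut, and the axes are right-handed (so a half turn about y gives the same grasp; the last joint's range is limited). The gripper opens to 85 mm and grips with 20 to 120 N. Pads are 22 mm wide; open, the fingers measure 114 mm over their backs; the gripper's body (76 mm by 85 mm) begins 54 mm behind the grasp point. The pads swing forward as they close: fully open they stand 13 mm farther back than shut.
Start: joints at [-1.31, 0.628, 0.038, 1.517, -0.027, 0.996, -0.02], TCP at [208.634, 615.622, 191.613] pointing down, gripper open.
Joint ranges: [-3.06, 3.06], [-0.37, 2.12], [-1.25, 1.32], [0.18, 2.47], [-1.1, 4.24], [0.23, 1.98], [-2.94, 2.94]. Speed limits (rad/s): [2.57, 2.57, 3.14, 3.14, 3.14, 3.14, 3.14].

## Interface

Orientations are given as [roll, pitch, yaw] about the fixed x, y, z axes, in that order (R = Rz(yaw) Ry(pitch) Rx(roll)).
In Python, from cell import ctrl, imaging, finish_job gives the robot as it stands.
- The arm moves only by the shell command python3 -m inch 'ROWS'. ROWS is JSON, one flat list of numbers, 7 for each row, row after row: the opening, from 0 (shut) to 1 (fully open), then the shift along the tool's x, y, z in cm, then the turn, a rotation vector about the tool's x, y, z in degrees. A call has 1 to 12 rows; each row is the pose to reach, as a shift and turn from the pose commanded when the call began, along the tool's axes at that moment; what a row does not reach only later rows make up. A row lasts 1/10 s, in which the tool goes at most 50 mm and 8.59 degrees, less where a joint would pass 70% of its speed; a pose out of reach is approached as far as the arm can. A call with a gripper value outside its range is refused whole. The fingers move at their own pace and stop on an object; the grip force is fixed at half the most. Time passes only in rows, so rows that repeat a pose let the fingers close. It gives the time, the measured TCP pose, the force and the opening at its end, in the units of the state.
- ctrl.read_state(): the state, without advancing time (a new reading comes with each control period).
- imaging.get_image(name): name is "scene" or "side" or "wrist"; returns a dict with "img" (400x640x3 uint8, red, green, blue), "fx", "fy", "cx", "cy" (pixels), "R" (3x3) and "t" (3): a world point X has camera coordinates R X + t. Camera axes: x right, y down, z forward; pixel columns grow to the right and rows downward; lengths in mm; the calibration is good to about 2 mm. A picture is of the moment at which its call begins. There is no depth.
- finish_job(): hands the job in, once; it reports no verdict.
The state is a dict: "clock": time; "qpos": joint angles; "qd": joint speeds; "tau": joint torques, N m; "eef_pos": TCP position; "tool_rot": TCP orientation; "force": force on the tool from outside, world axes, zero at the start; "torque": the same for the moment, N m; "width": finger opening in mm.
Only numpy, scipy, OpenCV 4.12 (cv2) and the standard library are available. Lean on these libraries where they do the work, as an engineer would, in place of code of your own. Each camera call takes 0.05 s, during which the arm holds its last target.

## Task

A tall, over-wide pot has jammed in the throat of the pot chute under the grow light: lift it out and stand it upright in the low black tray with the other odd pots. Then slide the chute's follower down by its upright grip so that the three small pots advance and rest snug against the sprung stop, pushing gently enough that the stop's spring is never driven nearly to its end. Do not drop the tall pot, bump the light, or disturb the other things on the bench.

Things in the scene. Friction and masses are not known exactly. Their poses are not given: they have to be found in the camera images.
- chute: Fixed metal pot chute. Origin on the table below the stop face, on the centre line. y (horizontal) points up the chute, x across it, away from the robot, z vertical. The floor is 45 mm above the origin at the stop and rises along +y at 0.175 rad (10 degrees). Side walls 18 mm high (square to the floor), outer faces 41 mm from the centre line. Pots do not slide by themselves.
- throat (a point): Point on the chute's floor and centre line, 75 mm up the floor from the stop face, where the channel narrows; axes as the chute's. The channel is 50 mm wide from here down to the stop, and over the next 12 mm up the chute it flares to 57 mm, its width from there to the open upper end, 335 mm from the stop face.
- light: Grow-light bar fixed over the chute, parallel to its floor; origin and axes are the chute's. Underside 203 mm above the floor (square to it), top 223 mm; it covers the chute's whole length, and across it x = -2 to +58 mm, so a vertical gripper is blocked: come in leaning back to the robot side (-x) by 20 to 45 degrees. Two 14 mm posts stand at x = +85 mm.
- tall_pot: fibre pot of the wrong size filled with coir, a straight cylinder of 54 mm diameter and 85 mm height, about 130 g; origin at the centre of its underside, z along its axis; the jammed one. It starts standing square to the chute floor, about 86 mm up the chute from the stop face, held by the throat; to get it out it must rise more than 18 mm square to the floor before it can move sideways.
- pot1: low fibre pot filled with coir, a straight cylinder of 44 mm diameter and 40 mm height, about 50 g; origin at the centre of its underside, z along its axis; lowest of the three in the chute, just behind the jammed pot.
- pot2: low fibre pot filled with coir, a straight cylinder of 44 mm diameter and 40 mm height, about 50 g; origin at the centre of its underside, z along its axis; second in the chute.
- pot3: low fibre pot filled with coir, a straight cylinder of 44 mm diameter and 40 mm height, about 50 g; origin at the centre of its underside, z along its axis; last in the chute, nearest the follower.
- follower (a joint): Travel of the black follower block down the chute, in m: 0 at its uppermost place, growing down the chute, up to 0.20. It starts 2 to 42 mm clear of the last pot, moves stiffly (about 2.5 N of friction) and stays where it is left.
- follower_face (a point): Point on the follower's lower face (the one that pushes the pots), at floor height on the centre line. Its y axis points up along the sloping floor, z square to the floor, x across. The block is 40 mm wide, 30 mm long and 31 mm high.
- follower_grip (a point): Point to pinch on the follower's upright grip, a flat post 14 mm thick along the chute, 30 mm wide across it, rising from 30 mm to 92 mm above the floor; the point is in its middle, 76 mm above the floor (square to it), 15 mm up the chute from follower_face. Axes as follower_face.
- stop (a joint): How far the sprung stop plate is pushed in, in m: 0 free, 0.015 at its end. Spring 1.5 N per mm; it must never be pushed in more than 0.012 (about 18 N).
- stop_face (a point): Point on the face of the sprung stop plate at the chute's lower end, at floor height on the centre line; it moves with the plate. The plate is 44 mm wide and 32 mm high. y points up along the sloping floor, z square to the floor, x across. Snug pots have their axes 22, 66 and 110 mm up from it, and the follower face then is 132 mm up from it.
- tray: Fixed low open black tray, 170 (x) by 200 (y) by 22 mm high outside, walls and floor 4 mm thick. Origin at the centre of its underside. Two odd pots already stand in the half towards its +x; the half towards its -x, which is the nearer to the robot, is empty.
- odd1: fibre pot of the wrong size filled with coir, a straight cylinder of 54 mm diameter and 85 mm height, about 130 g; origin at the centre of its underside, z along its axis; stands in the tray; leave it.
- odd2: fibre pot of the wrong size filled with coir, a straight cylinder of 54 mm diameter and 85 mm height, about 130 g; origin at the centre of its underside, z along its axis; stands in the tray; leave it.
- short_pot: low fibre pot filled with coir, a straight cylinder of 44 mm diameter and 40 mm height, about 50 g; origin at the centre of its underside, z along its axis; a spare standing on the bench in front of the chute; leave it.
- jar: Small clear jar with a white lid, 48 mm diameter, 55 mm high, standing on the bench; origin at the centre of its underside; leave it.
- scoop: Hand scoop with a flat blade, 170 mm long, lying on the bench along its x axis; leave it.
- dibber: Wooden dibber standing on its handle, 28 mm diameter, 95 mm high; origin at the centre of its underside; leave it.
- label_box: Small cardboard box, 70 by 45 by 30 mm, on the bench; origin at the centre of its underside; leave it.
Things that resemble listed ones, but are neither listed nor needed, are in the scene too. What is shaped like the tall_pot but purple or yellow is not meant.

How it is judged (in metres and radians):
On the way, in this order (a step that is already met when the one before it is completed fails the run):
1. the tall pot is lifted clear of the chute, held in the fingers (distance of tall_pot from where it was at the start of the episode above 0.06 m and height (world z) of tall_pot above 0.08 m and contact force between the fingers and tall_pot above 1 N), for 0.1 s.
2. the tall pot stands upright in the tray, released (x of tall_pot in the frame of tray between -0.056 and 0.056 m and y of tall_pot in the frame of tray between -0.071 and 0.071 m and z of tall_pot in the frame of tray below 0.012 m and angle between tall_pot's own z axis and vertical below 0.12 rad and contact force between the fingers and tall_pot below 0.1 N and linear speed of tall_pot below 0.03 m/s), for 0.2 s.
At the end, for the whole second after the job is handed in: The tall pot stands upright (within 7 degrees) on the tray's floor, released and at rest; the three small pots stand in the chute, at rest, their axes at most 27, 74 and 120 mm from the stop face (snug is 22, 66 and 110), and the follower face at most 145 mm from it (snug is 132) (all of step 2 and y of pot1 in the frame of stop_face below 0.027 m and y of pot2 in the frame of stop_face below 0.074 m and y of pot3 in the frame of stop_face below 0.12 m and y of follower_face in the frame of stop_face below 0.145 m and angle between each of pot1, pot2, pot3's own z axis and vertical below 0.3 rad and z of pot1 in the frame of stop_face between -0.01 and 0.01 m and z of pot2 in the frame of stop_face between -0.01 and 0.01 m and z of pot3 in the frame of stop_face between -0.01 and 0.01 m and linear speed of each of pot1, pot2, pot3 below 0.02 m/s); the robot touches nothing.
It fails at once if the sprung stop is driven in more than 12 mm (value of joint stop above 0.012 m).
It fails at once if the light is bumped (over 5 N) (contact force between light and anything else above 5 N).
It fails at once if the tall pot is dropped (falls free faster than 0.5 m/s) (linear speed of tall_pot above 0.5 m/s and contact force between tall_pot and anything else below 0.05 N).
It fails at once if a bystander is moved by more than 25 mm (distance of any of odd1, odd2, short_pot, jar, scoop, dibber, label_box from where it was at the start of the episode above 0.025 m).
It also fails if it takes over 53 s, if anything falls off the work surface, if the arm or the gripper's body presses on something with over 40 N, if the wrist force passes 120 N, or if a joint passes its speed limit or range.

## Working session

There is one attempt and no reset: what is moved stays moved. The work goes in short steps, Python scripts to look and compute and a shell command to move; the robot and the scene stay as the last step left them, time stands still between calls to the robot, and variables do not carry over. Pictures are saved under pics/ and viewed, and the job is handed in when it is done.

```bash
ls -la && mkdir -p pics
python3 - <<'E'
from cell import ctrl, imaging
import cv2
print(ctrl.read_state())
for n in ["scene","side","wrist"]:
    d=imaging.get_image(n)
    cv2.imwrite(f"pics/{n}0.png",d["img"][:,:,::-1])
    print(n,d["fx"],d["fy"],d["cx"],d["cy"],d["R"],d["t"])
E
```

```text
total 12
drwxr-xr-x  3 agent agent 4096 Dec  7 15:29 .
drwxr-xr-x 23 root  root  4096 Dec  7 15:29 ..
drwxr-xr-x  2 agent agent 4096 Dec  7 15:29 pics
{'clock': 0.0, 'qpos': array([-1.30978852,  0.62934216,  0.03843767,  1.51838753, -0.02700118,
        0.99632413, -0.01997518]), 'qd': array([ 0.00046346,  0.00225205,  0.00183387,  0.00086029, -0.0012444 ,
       -0.00115195, -0.0004011 ]), 'tau': array([-1.07521406e-03, -5.63411915e+01,  1.22673512e+00, -1.93443561e+01,
        1.13329102e-02,  1.05344082e-02,  1.18767183e-07]), 'eef_pos': array([208.40352669, 614.92258739, 190.68543126]), 'tool_rot': array([-1.57273950e+00, -2.25363552e-05, -3.26780585e-01]), 'force': array([-0.67691321,  0.46676425,  0.41768749]), 'torque': array([ 0.04186966,  0.00199397, -0.01366212]), 'width': 85.26975912286268}
scene 387.7030038631123 387.7030038631123 319.2987668164558 201.95267128320097 [[ 0.37498791  0.92699662 -0.00783189]
 [ 0.682154   -0.28164546 -0.67479015]
 [-0.627734    0.2476956  -0.7379681 ]] [-213.68711728 -334.67779625 1626.14384724]
side 472.2647912591495 472.2647912591495 318.35844030276235 201.72445852136565 [[-0.92656947 -0.37611699  0.00224019]
 [-0.28792343  0.70544595 -0.64764659]
 [ 0.24201055 -0.60073457 -0.76193758]] [ 511.27170269  241.52699291 1184.40583906]
wrist 288.76189260438395 288.76189260438395 316.69496129415205 197.79156800483923 [[ 0.32048295  0.94725342 -0.00127752]
 [ 0.89877963 -0.30365643  0.31620871]
 [ 0.29914185 -0.10248771 -0.94868879]] [-648.3715196   -42.29786166  380.97583588]
```

View pics/scene0.png

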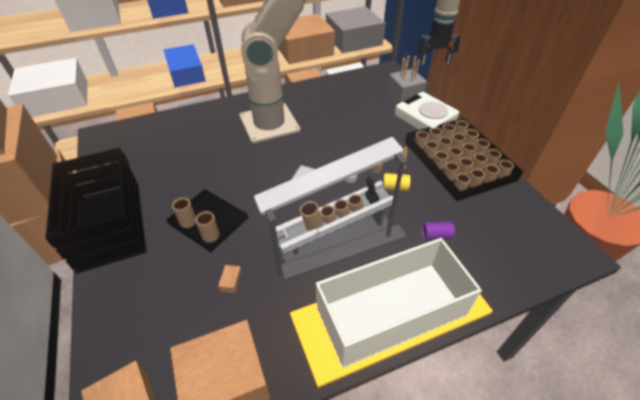

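View pics/side0.png

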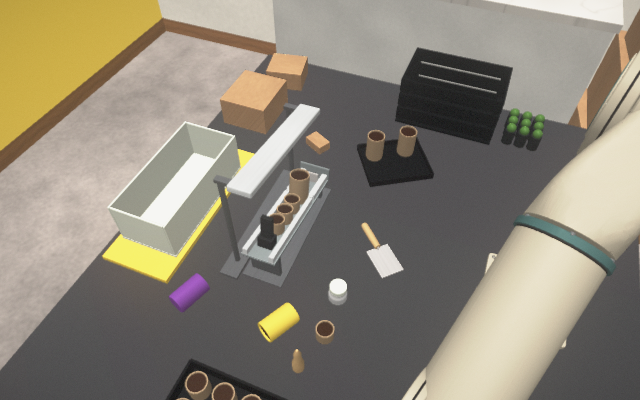

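View pics/wrist0.png

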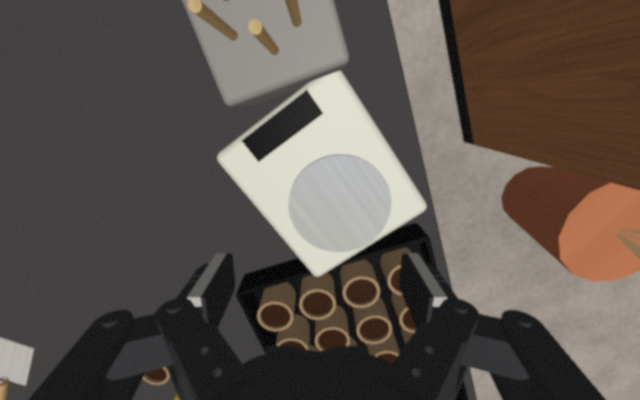

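View crops.

Run:
```python
import cv2
s=cv2.imread("pics/scene0.png"); cv2.imwrite("pics/scene_c.png",cv2.resize(s[130:280,250:415],None,fx=4.8,fy=4,interpolation=cv2.INTER_CUBIC) if 0 else cv2.resize(s[135:280,245:415],None,fx=4,fy=4,interpolation=cv2.INTER_CUBIC))
s=cv2.imread("pics/side0.png"); cv2.imwrite("pics/side_c.png",cv2.resize(s[100:290,200:350],None,fx=3,fy=3,interpolation=cv2.INTER_CUBIC))
cv2.imwrite("pics/side_c2.png",cv2.resize(s[110:290,310:450],None,fx=3,fy=3,interpolation=cv2.INTER_CUBIC))
```

```text
(no output)
```

View pics/scene_c.png

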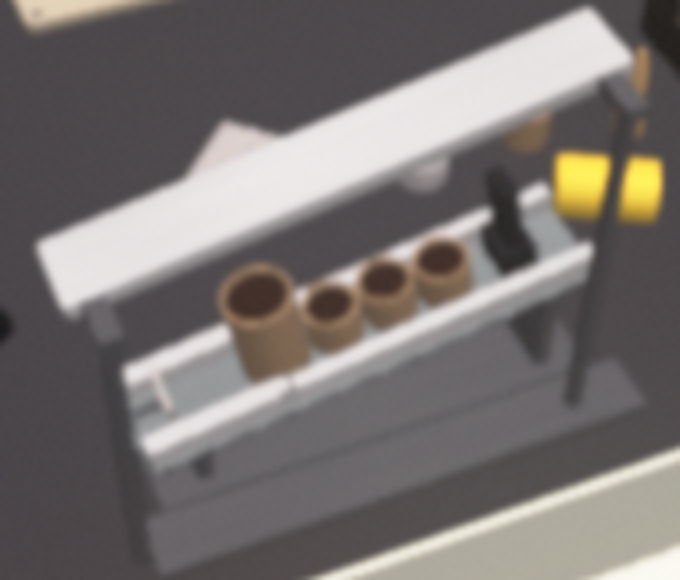

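View pics/side_c.png

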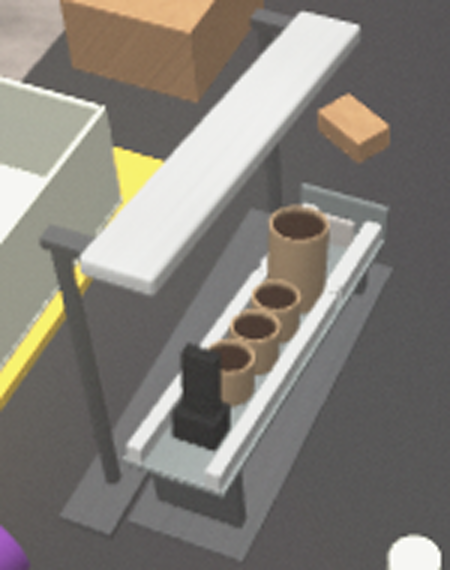

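View pics/side_c2.png

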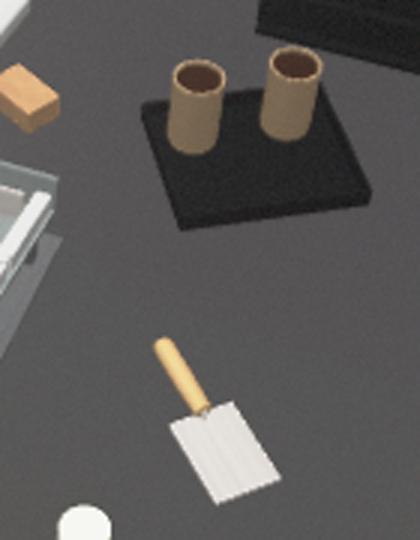

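```bash
cat > h.py <<'E'
import numpy as np
from cell import imaging, ctrl
from scipy.spatial.transform import Rotation as Ro
C={
"scene":dict(f=387.7030038631123,c=(319.2987668164558,201.95267128320097),R=np.array([[ 0.37498791,0.92699662,-0.00783189],[0.682154,-0.28164546,-0.67479015],[-0.627734,0.2476956,-0.7379681]]),t=np.array([-213.68711728,-334.67779625,1626.14384724])),
"side":dict(f=472.2647912591495,c=(318.35844030276235,201.72445852136565),R=np.array([[-0.92656947,-0.37611699,0.00224019],[-0.28792343,0.70544595,-0.64764659],[0.24201055,-0.60073457,-0.76193758]]),t=np.array([511.27170269,241.52699291,1184.40583906]))}
def proj(n,X):
    c=C[n]; p=np.asarray(X,float)@c["R"].T+c["t"]; return p[...,:2]/p[...,2:]*c["f"]+np.array(c["c"])
def ray(n,uv,z):
    c=C[n]; d=c["R"].T@np.array([(uv[0]-c["c"][0])/c["f"],(uv[1]-c["c"][1])/c["f"],1]); o=-c["R"].T@c["t"]
    return o+d*(z-o[2])/d[2]
A=0.175
def chute(P,x,s,h):
    """P=(x0,y0,yaw): x across, s up the floor, h square to floor -> world"""
    y=s*np.cos(A)-h*np.sin(A); z=45+s*np.sin(A)+h*np.cos(A)
    c,sn=np.cos(P[2]),np.sin(P[2])
    return np.array([P[0]+c*x-sn*y,P[1]+sn*x+c*y,z])
sc=lambda u,v:(245+(u+.5)/4-.5,135+(v+.5)/4-.5)
sd=lambda u,v:(200+(u+.5)/3-.5,100+(v+.5)/3-.5)
sd2=lambda u,v:(310+(u+.5)/3-.5,110+(v+.5)/3-.5)
E
cat > fit.py <<'E'
from h import *
from scipy.optimize import least_squares
# params x0,y0,yaw,L0,L1,p1,p2,p3
obs=[("side",sd(85,262),58,'L1',223),("side",sd(155,278),-2,'L1',223),("side",sd(358,32),-2,'L0',223),("side",sd(303,13),58,'L0',223),
("scene",sc(40,245),-2,'L0',223),("scene",sc(70,295),58,'L0',223),("scene",sc(590,8),-2,'L1',223),("scene",sc(632,58),58,'L1',223),
("side",sd(299,224),0,86,85),("scene",sc(256,297),0,86,85),
("side",sd(277,296),0,'p1',40),("side",sd(255,328),0,'p2',40),("side",sd(231,357),0,'p3',40),
("scene",sc(331,303),0,'p1',40),("scene",sc(387,278),0,'p2',40),("scene",sc(442,257),0,'p3',40),
("side",sd(127,448),41,335,18),("side",sd(230,472),-41,335,18),("scene",sc(592,247),41,335,18),("scene",sc(543,185),-41,335,18),
]
names=['L0','L1','p1','p2','p3']
def res(q,full=False):
    r=[]
    for n,uv,x,s,h in obs:
        ss=q[3+names.index(s)] if isinstance(s,str) else s
        r.append(proj(n,chute(q,x,ss,h))-np.array(uv))
    return np.array(r) if full else np.ravel(r)
best=None
for yaw in np.arange(-3,3.1,0.5):
    f=least_squares(res,[600,0,yaw,0,335,137,181,225],loss='soft_l1')
    if best is None or f.cost<best.cost: best=f
print(best.x.round(3),best.cost)
print(res(best.x,True).round(1).tolist())
E
python3 fit.py
```

```text
[ 6.31502e+02 -1.27083e+02  1.10000e-02 -3.38070e+01  3.58082e+02
  1.36663e+02  1.83353e+02  2.27295e+02] 20.404712309398185
[[-2.4, -2.3], [-0.0, 0.3], [0.4, -1.6], [-2.0, -0.5], [0.4, -3.0], [-0.2, 0.7], [-1.3, -2.2], [-0.1, -1.4], [-0.2, -0.1], [-0.3, -1.8], [-1.0, -0.2], [-0.9, -0.4], [-0.1, 0.3], [-0.6, -1.0], [-0.4, -1.1], [-1.0, -1.7], [-0.1, -0.8], [-3.4, 1.8], [0.4, 0.1], [-0.5, -1.9]]
```

```bash
cat > ov.py <<'E'
from h import *
import cv2,sys
def ov(P,L0,L1,ps,tag,foll=None,tray=None):
    for n in ["scene","side"]:
        im=cv2.imread(f"pics/{n}0.png"); k=5
        if n=="scene": x0,y0,w,h=245,135,160,118
        else: x0,y0,w,h=215,95,130,118 if 0 else 185
        if n=="side": k=3.2
        big=cv2.resize(im[y0:y0+h,x0:x0+w],None,fx=k,fy=k,interpolation=cv2.INTER_CUBIC)
        def T(X): return tuple(int(a) for a in ((proj(n,X)-[x0,y0]+.5)*k-.5).round())
        def line(a,b,c): cv2.line(big,T(a),T(b),c,1,cv2.LINE_AA)
        for hh,c in((223,(0,0,255)),(203,(0,120,255))):
            q=[chute(P,x,s,hh) for x,s in((-2,L0),(58,L0),(58,L1),(-2,L1))]
            for i in range(4): line(q[i],q[(i+1)%4],c)
        for x in(-41,41): line(chute(P,x,0,18),chute(P,x,335,18),(0,255,0))
        line(chute(P,-28.5,335,0),chute(P,28.5,335,0),(0,255,0))
        for s,r,H in [(86,27,85),(ps[0],22,40),(ps[1],22,40),(ps[2],22,40)]:
            for hh in (0,H):
                q=[T(chute(P,r*np.cos(a),s+r*np.sin(a),hh)) for a in np.linspace(0,6.283,40)]
                cv2.polylines(big,[np.array(q)],True,(255,0,0) if hh else (255,255,0),1,cv2.LINE_AA)
        if foll:
            for (xa,sa,sb,h0,h1) in [(20,0,30,0,31),(15,8,22,30,92)]:
                for hh in(h0,h1):
                    q=[chute(P,x,foll+s,hh) for x,s in((-xa,sa),(xa,sa),(xa,sb),(-xa,sb))]
                    for i in range(4): line(q[i],q[(i+1)%4],(255,0,255))
        cv2.imwrite(f"pics/ov_{n}_{tag}.png",big)
if __name__=="__main__":
    ov([631.5,-127.1,0.011],-34,358,[137,183,227],"a",262)
E
python3 ov.py
```

```text
(no output)
```

View pics/ov_scene_a.png

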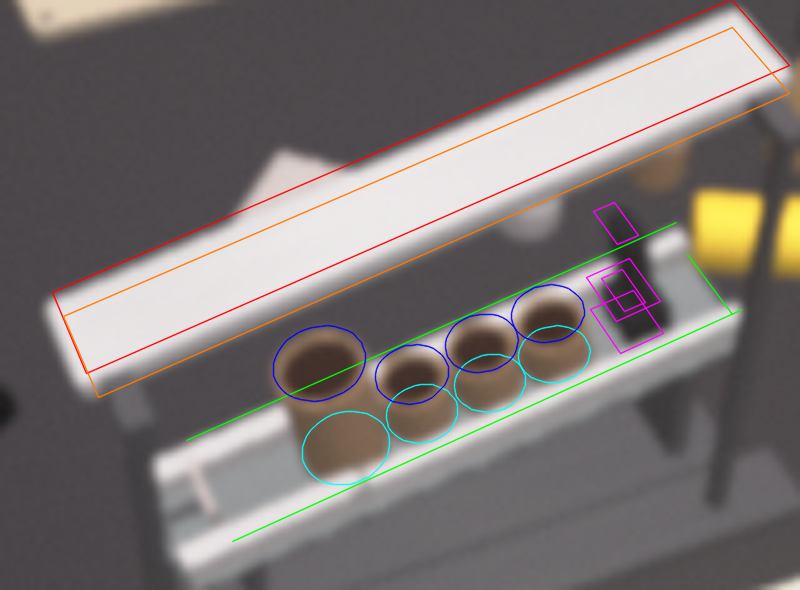

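View pics/ov_side_a.png

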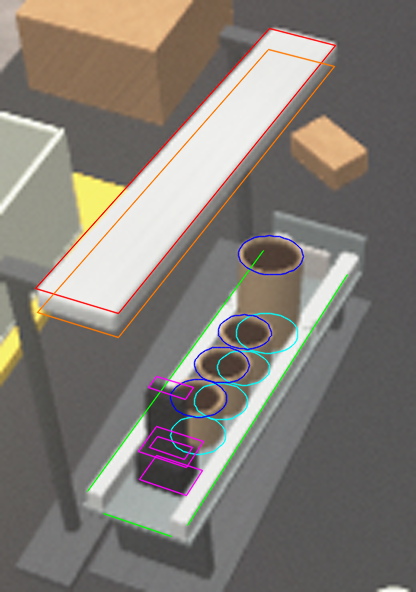

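```bash
cat > fit2.py <<'E'
from h import *
from scipy.optimize import least_squares
import fit
O=fit.obs; O=[o for o in O if o[1]!=sd(230,472)]
o2=lambda u,v:(245+(u+.5)/5-.5,135+(v+.5)/5-.5)
s2=lambda u,v:(215+(u+.5)/3.2-.5,95+(v+.5)/3.2-.5)
O+=[("side",s2(188,527),-41,335,18)]
for cams in (["scene"],["side"],["scene","side"]):
    fit.obs=[o for o in O if o[0] in cams]
    f=least_squares(fit.res,fit.best.x,loss='soft_l1')
    print(cams,f.x.round(3),f.cost); print(fit.res(f.x,True).round(1).tolist())
E
python3 fit2.py
```

```text
[ 6.31502e+02 -1.27083e+02  1.10000e-02 -3.38070e+01  3.58082e+02
  1.36663e+02  1.83353e+02  2.27295e+02] 20.404712309398185
[[-2.4, -2.3], [-0.0, 0.3], [0.4, -1.6], [-2.0, -0.5], [0.4, -3.0], [-0.2, 0.7], [-1.3, -2.2], [-0.1, -1.4], [-0.2, -0.1], [-0.3, -1.8], [-1.0, -0.2], [-0.9, -0.4], [-0.1, 0.3], [-0.6, -1.0], [-0.4, -1.1], [-1.0, -1.7], [-0.1, -0.8], [-3.4, 1.8], [0.4, 0.1], [-0.5, -1.9]]
['scene'] [ 6.36725e+02 -1.29141e+02  8.00000e-03 -3.33500e+01  3.58405e+02
  1.38621e+02  1.84594e+02  2.29143e+02] 4.640423393082997
[[0.4, -1.5], [-0.3, 2.3], [-0.7, -0.8], [0.4, 0.1], [-0.3, -0.3], [0.1, 0.2], [0.1, 0.2], [-0.2, -0.5], [0.7, 1.7], [-0.2, -0.5]]
['side'] [ 6.29177e+02 -1.25725e+02  9.00000e-03 -3.15600e+01  3.56956e+02
  1.34563e+02  1.81970e+02  2.25224e+02] 4.620965189106748
[[-1.7, -2.0], [0.6, 0.6], [0.8, -0.7], [-1.6, 0.4], [0.4, 0.5], [-0.1, -0.1], [-0.2, -0.1], [0.7, 0.4], [0.2, -0.2], [-0.2, 0.1]]
['scene', 'side'] [ 6.31202e+02 -1.26059e+02  1.00000e-02 -3.47590e+01  3.57039e+02
  1.35580e+02  1.82292e+02  2.26227e+02] 16.76417647628069
[[-2.4, -2.3], [-0.0, 0.3], [0.5, -1.5], [-1.9, -0.4], [0.5, -3.1], [-0.2, 0.7], [-1.3, -2.1], [-0.2, -1.4], [-0.3, 0.2], [0.0, -1.9], [-0.9, -0.2], [-0.8, -0.4], [-0.1, 0.4], [-0.6, -1.0], [-0.4, -1.1], [-1.0, -1.7], [-0.3, -0.5], [0.7, 0.1], [-0.2, -1.9], [-0.7, -0.2]]
```

Run:
```python
from h import *
for n in C: print(n,-C[n]["R"].T@C[n]["t"])
for p in [(142,103),(318,84),(370,188),(182,220)]: print("rim22",ray("side",sd2(*p),22).round(0))
for p in [(182,229),(370,205),(143,120)]: print("bot",ray("side",sd2(*p),0).round(0))
for p in [(199,78),(296,65)]: print("odd top", ray("side",sd2(*p),85+4).round(0))
for n,p in [("scene",(168,217)),("scene",(204,193)),("scene",(247,214)),("scene",(210,250))]: print(ray(n,p,22).round(0))
for p in [(183,204),(205,220)]: print("odd sc", ray("scene",p,89).round(0))
side={"jarlid":((338,284),55),"short":((325,325),40),"dibtop":((297,350),95),"yel":((279,322),27),"scoop handle":((365,228),10),"blade":((385,262),5),"label":((318,140),30)}
for k,(p,z) in side.items(): print(k,ray("side",p,z).round(0))
```

```text
scene [1329.21766473 -298.96192235  972.53143094]
side [ 256.63132229  733.42726736 1057.72210635]
rim22 [ 562. -356.   22.]
rim22 [ 395. -456.   22.]
rim22 [ 307. -324.   22.]
rim22 [ 470. -210.   22.]
bot [ 470. -218.    0.]
bot [ 302. -322.    0.]
bot [ 559. -354.    0.]
odd top [ 501. -342.   89.]
odd top [ 415. -399.   89.]
[ 396. -455.   22.]
[ 333. -327.   22.]
[ 480. -216.   22.]
[ 576. -355.   22.]
odd sc [ 425. -394.   89.]
odd sc [ 515. -344.   89.]
jarlid [432. 168.  55.]
short [425. 272.  40.]
dibtop [450. 372.  95.]
yel [530. 300.  27.]
scoop handle [433. -53.  10.]
blade [350.  30.   5.]
label [ 682. -318.   30.]
```

```bash
cat >> h.py <<'E'
def Rt(yaw,L,slope=A):
    """tool orientation: z along s (up chute), approach leaning L from -x side; chute yaw"""
    B=Ro.from_euler('z',yaw).as_matrix()@Ro.from_euler('x',slope).as_matrix()
    x=B@[np.cos(L),0,np.sin(L)]; y=B@[np.sin(L),0,-np.cos(L)]; z=B@[0,1,0]
    return np.column_stack([x,y,z])
def cur():
    s=ctrl.read_state(); return s["eef_pos"],Ro.from_euler('xyz',s["tool_rot"]).as_matrix(),s
def delta(tcp,R):
    p,Rc,s=cur()
    print("shift cm",(Rc.T@(np.asarray(tcp)-p)/10).round(2),"turn deg",Ro.from_matrix(Rc.T@R).as_rotvec(degrees=True).round(2),"clock",s["clock"],"tcp",p.round(1))
E
python3 - <<'E'
from h import *
P=(633,-127.5,0.01); L=np.radians(38); R=Rt(0.01,L)
g=chute(P,0,86,66); tcp=g+19*R[:,1]; pre=tcp-130*R[:,1]
print(g,tcp,pre); delta(pre,R)
E
```

```text
[632.26805875 -54.30831447 124.9652514 ] [643.93897451 -51.58468847 110.22172446] [564.08534032 -70.22002427 211.09848772]
shift cm [ 55.68  -1.94 -53.49] turn deg [ 16.   -15.19 -35.86] clock 0.15 tcp [208.5 615.1 190.9]
```

```bash
python3 -m inch '[1,4.5,-1,-4.3,0,0,0, 1,9,-2,-8.6,2,-2,-4, 1,13.5,-3,-13,4,-4,-9, 1,18,-4,-17,6,-6,-14, 1,22,-4,-21.5,8,-7.5,-18, 1,26,-4,-25.5,10,-9.5,-22, 1,30,-4,-29.5,12,-11,-26, 1,34,-4,-33.5,14,-13,-30, 1,38.5,-4,-37.5,16,-15.2,-35.9, 1,43,-3,-41.5,16,-15.2,-35.9, 1,47,-2.5,-45.5,16,-15.2,-35.9, 1,51,-2,-49.5,16,-15.2,-35.9]'
python3 - <<'E'
from h import *
P=(633,-127.5,0.01); L=np.radians(38); R=Rt(0.01,L)
g=chute(P,0,86,66); tcp=g+19*R[:,1]; pre=tcp-130*R[:,1]
delta(pre,R)
E
```

```text
clock: 1.35
eef_pos: [382.0, 234.3, 186.0]
tool_rot: [-1.58, -0.501, -0.049]
force: [0.2, -0.5, -0.4]
width: 85.7
shift cm [ 18.48   7.52 -29.45] turn deg [10.75  2.72 -8.94] clock 1.35 tcp [382.  234.3 186. ]
```

```bash
python3 -m inch '[1,2,0.8,-3,1.5,0.3,-1, 1,4,1.6,-6,3,0.6,-2, 1,6,2.4,-9,4,1,-3, 1,8,3.2,-12.5,5,1.3,-4, 1,10,4,-16,6,1.6,-5, 1,12,4.8,-19,7,2,-6, 1,14,5.6,-22,8.5,2.2,-7, 1,16,6.5,-25,10,2.5,-8, 1,18.5,7.5,-29.4,10.7,2.7,-8.9, 1,18.5,7.5,-29.4,10.7,2.7,-8.9, 1,18.5,7.5,-29.4,10.7,2.7,-8.9]'
python3 - <<'E'
from h import *
import cv2
P=(633,-127.5,0.01); L=np.radians(38); R=Rt(0.01,L)
g=chute(P,0,86,66); tcp=g+19*R[:,1]; pre=tcp-130*R[:,1]
delta(pre,R)
d=imaging.get_image("wrist"); cv2.imwrite("pics/w1.png",d["img"][:,:,::-1])
np.savez("w1.npz",R=d["R"],t=d["t"],f=d["fx"],c=[d["cx"],d["cy"]]); print(cur()[2]["qpos"].round(3))
E
```

```text
clock: 2.45
eef_pos: [559.5, -59.7, 211.4]
tool_rot: [-1.349, -0.65, -0.129]
force: [1.0, 1.8, -0.4]
width: 85.0
shift cm [ 0.46  0.16 -1.04] turn deg [ 0.09 -0.19 -0.04] clock 2.45 tcp [559.5 -59.7 211.4]
[ 1.068  0.549 -1.125  2.362  2.148  0.303 -0.4  ]
```

View pics/w1.png

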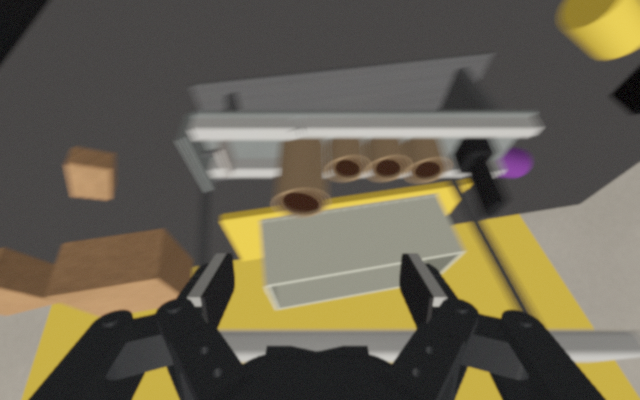

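Run:
```python
from h import *
import cv2
for i in range(3): d=imaging.get_image("wrist")
cv2.imwrite("pics/w2.png",d["img"][:,:,::-1])
cv2.imwrite("pics/w2c.png",cv2.resize(d["img"][90:230,160:560,::-1],None,fx=2,fy=2,interpolation=cv2.INTER_CUBIC))
p,R,s=cur()
np.savez("w2.npz",R=d["R"],t=d["t"],f=d["fx"],c=[d["cx"],d["cy"]]); print(p,s["qpos"].round(3),s["qd"].round(3))
```

```text
[559.99829271 -58.75250498 211.77582964] [ 1.057  0.546 -1.137  2.371  2.146  0.305 -0.409] [-0.049 -0.015 -0.043  0.031 -0.002 -0.004 -0.003]
```

View pics/w2c.png

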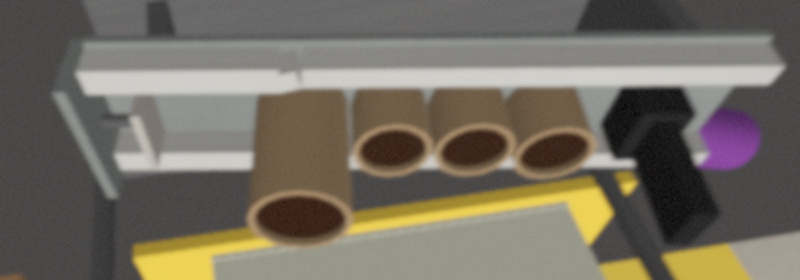

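```bash
cat > fit3.py <<'E'
from h import *
from scipy.optimize import least_squares
import fit, fit2
w=np.load("w2.npz"); C["wrist"]=dict(f=float(w["f"]),c=tuple(w["c"]),R=w["R"],t=w["t"])
wc=lambda u,v:(160+(u+.5)/2-.5,90+(v+.5)/2-.5)
W=[("wrist",wc(300,217),0,86,85),("wrist",wc(393,147),0,'p1',40),("wrist",wc(474,147),0,'p2',40),("wrist",wc(551,150),0,'p3',40),("wrist",wc(783,66),-41,335,18),("wrist",wc(290,84),-28.5,81,18)]
if __name__=="__main__":
  for obs in (W,[o for o in fit2.O if o[0]=="side"]+W,fit2.O+W):
    fit.obs=obs
    f=least_squares(fit.res,fit.best.x,loss='soft_l1')
    print(f.x.round(3),f.cost); print(fit.res(f.x,True).round(1).tolist())
E
python3 fit3.py | tail -6
```

```text
[ 6.29942e+02 -1.28406e+02  3.00000e-03 -2.80880e+01  3.58643e+02
  1.37036e+02  1.81808e+02  2.24348e+02] 11.005137822523377
[[-2.5, -2.9], [-0.3, -0.1], [0.5, -0.8], [-1.8, 0.2], [0.4, -0.3], [-0.6, -0.4], [-0.4, -1.1], [0.5, -0.8], [-0.2, -1.4], [-0.7, -1.0], [-0.3, -0.1], [0.0, 0.7], [0.1, 0.6], [0.3, -1.0], [1.1, -1.9], [0.2, -0.9]]
[ 6.30883e+02 -1.28107e+02  3.00000e-03 -3.22230e+01  3.58550e+02
  1.36946e+02  1.81873e+02  2.24530e+02] 21.95570143038113
[[-2.9, -2.9], [-0.7, -0.2], [0.7, -1.5], [-1.6, -0.4], [0.5, -3.4], [-0.3, 0.3], [-1.1, -1.8], [-0.1, -0.9], [-0.0, -0.4], [-0.6, -1.7], [-1.0, -0.5], [-0.8, -1.1], [0.1, -0.8], [-0.8, -0.9], [-1.1, -0.6], [-1.9, -1.0], [-0.6, -1.4], [0.3, 0.7], [-0.4, -1.4], [-1.1, -1.1], [0.0, 0.3], [0.1, 1.2], [0.3, 1.1], [0.4, -0.5], [0.8, -1.2], [0.5, -0.3]]
```

```bash
python3 fit3.py | tail -6 | head -2
python3 - <<'E'
from h import *
P=(631,-128,0.004); L=np.radians(38); R=Rt(0.004,L)
g=chute(P,0,86,67); tcp=g+19*R[:,1]
delta(tcp-60*R[:,1],R); delta(tcp,R); print(cur()[2]["qpos"].round(3))
# wall/finger clearances
E
```

```text
[ 6.29942e+02 -1.28406e+02  3.00000e-03 -2.80880e+01  3.58643e+02
  1.37036e+02  1.81808e+02  2.24348e+02] 11.005137822523377
shift cm [ 0.34  6.96 -1.15] turn deg [ 0.   -0.04 -0.06] clock 2.65 tcp [560.  -58.8 211.8]
shift cm [ 0.35 12.96 -1.15] turn deg [ 0.   -0.04 -0.06] clock 2.65 tcp [560.  -58.8 211.8]
[ 1.057  0.546 -1.137  2.371  2.146  0.305 -0.409]
```

```bash
python3 -m inch '[1,0.1,1,-0.3,0,0,0, 1,0.2,2,-0.6,0,0,0, 1,0.3,3.5,-1,0,0,0, 1,0.3,5,-1.1,0,0,0, 1,0.3,6.5,-1.1,0,0,0, 1,0.3,7,-1.1,0,0,0, 1,0.3,7,-1.1,0,0,0, 1,0.3,7,-1.1,0,0,0]'
python3 - <<'E'
from h import *
import cv2
P=(631,-128,0.004); L=np.radians(38); R=Rt(0.004,L)
g=chute(P,0,86,67); tcp=g+19*R[:,1]
delta(tcp,R); p,R,s=cur(); print(s["qpos"].round(3),s["qd"].round(3))
d=imaging.get_image("wrist"); cv2.imwrite("pics/w3.png",d["img"][:,:,::-1])
np.savez("w3.npz",R=d["R"],t=d["t"],f=d["fx"],c=[d["cx"],d["cy"]])
E
```

```text
clock: 3.45
eef_pos: [605.2, -57.2, 157.9]
tool_rot: [-1.35, -0.651, -0.126]
force: [-0.3, -0.8, -0.3]
width: 85.3
shift cm [ 0.06  5.97 -0.36] turn deg [-0.17  0.24 -0.08] clock 3.45 tcp [605.2 -57.2 157.9]
[ 0.942  0.741 -1.094  2.322  2.223  0.471 -0.413] [ 0.012 -0.012  0.     0.    -0.     0.001 -0.002]
```

View pics/w3.png

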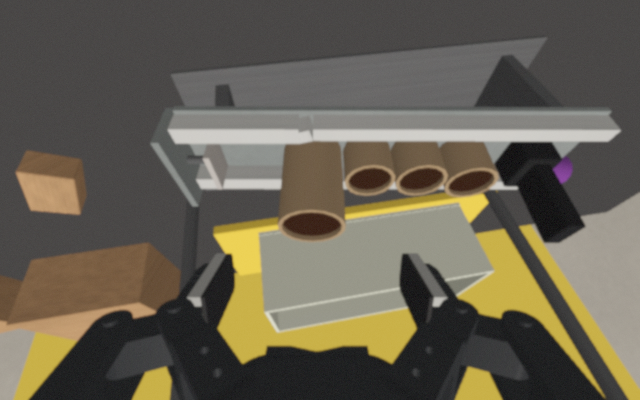

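```bash
cat > fit4.py <<'E'
from h import *
from scipy.optimize import least_squares
import fit, fit2, fit3
w=np.load("w3.npz"); C["w3"]=dict(f=float(w["f"]),c=tuple(w["c"]),R=w["R"],t=w["t"])
W=[("w3",(312,223),0,86,85),("w3",(369,179),0,'p1',40),("w3",(421,179),0,'p2',40),("w3",(470,180),0,'p3',40)]
if __name__=="__main__":
  for obs in (W,W+fit3.W,[o for o in fit2.O if o[0]=="side"]+W+fit3.W):
    fit.obs=obs
    f=least_squares(fit.res,fit.best.x,loss='soft_l1')
    print(f.x.round(3),f.cost); print(fit.res(f.x,True).round(1).tolist())
E
python3 fit4.py | tail -6
```

```text
[[0.0, 0.2], [0.0, -0.5], [-0.0, 0.3], [0.0, -0.0]]
[ 6.28754e+02 -1.28567e+02 -8.00000e-03 -3.13170e+01  3.57887e+02
  1.35860e+02  1.81270e+02  2.24302e+02] 3.128923084681367
[[0.3, 0.7], [0.8, -0.2], [0.5, 0.4], [0.2, -0.1], [-0.5, -0.4], [-1.2, 0.8], [-0.6, 1.0], [-0.2, -0.4], [-0.1, -0.3], [0.3, -1.2]]
[ 629.675 -128.553    0.     -27.704  358.604  135.91   181.226  224.092] 13.204482642689033
[[-2.6, -3.0], [-0.4, -0.3], [0.7, -0.7], [-1.7, 0.3], [0.4, -0.4], [-0.4, -0.7], [-0.3, -1.3], [0.5, -0.9], [-0.3, -1.6], [-0.9, -1.1], [0.3, 0.9], [0.9, -0.2], [0.6, 0.0], [0.4, -0.7], [-0.5, -0.2], [-1.1, 0.8], [-0.6, 0.7], [-0.2, -0.9], [0.7, -1.5], [0.1, -1.0]]
```

Run:
```python
from h import *
P=(629.5,-128.5,0.0); L=np.radians(38); R=Rt(0.0,L)
g=chute(P,0,86,67); tcp=g+19*R[:,1]
delta(tcp,R)
```

```text
shift cm [-0.05  5.91 -0.37] turn deg [-0.26  0.4  -0.1 ] clock 3.5 tcp [605.2 -57.7 158. ]
```

```bash
python3 -m inch '[1,0,0.6,-0.2,0,0,0, 1,0,1.2,-0.37,-0.3,0.4,0, 1,0,2,-0.37,-0.3,0.4,0, 1,0,2.8,-0.37,-0.3,0.4,0, 1,0,3.6,-0.37,-0.3,0.4,0, 1,0,4.4,-0.37,-0.3,0.4,0, 1,0,5.1,-0.37,-0.3,0.4,0, 1,0,5.6,-0.37,-0.3,0.4,0, 1,0,5.9,-0.37,-0.3,0.4,0, 1,0,5.9,-0.37,-0.3,0.4,0, 1,0,5.9,-0.37,-0.3,0.4,0]'
python3 - <<'E'
from h import *
import cv2
P=(629.5,-128.5,0.0); L=np.radians(38); R=Rt(0.0,L)
g=chute(P,0,86,67); tcp=g+19*R[:,1]
delta(tcp,R)
d=imaging.get_image("wrist"); cv2.imwrite("pics/w4.png",d["img"][:,:,::-1])
np.savez("w4.npz",R=d["R"],t=d["t"],f=d["fx"],c=[d["cx"],d["cy"]])
d=imaging.get_image("side"); cv2.imwrite("pics/side4.png",cv2.resize(d["img"][90:250,210:370,::-1],None,fx=3.5,fy=3.5,interpolation=cv2.INTER_CUBIC))
E
```

```text
clock: 4.6
eef_pos: [641.7, -53.4, 111.3]
tool_rot: [-1.351, -0.649, -0.136]
force: [0.2, -0.4, 0.1]
width: 85.5
shift cm [-0.05 -0.02  0.06] turn deg [ 0.05 -0.05 -0.1 ] clock 4.6 tcp [641.7 -53.4 111.3]
```

View pics/w4.png

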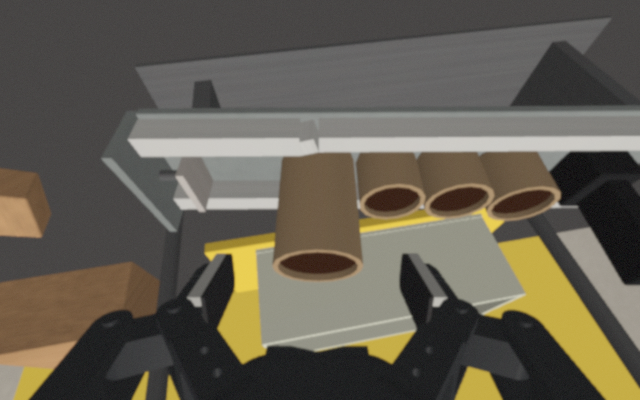

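View pics/side4.png

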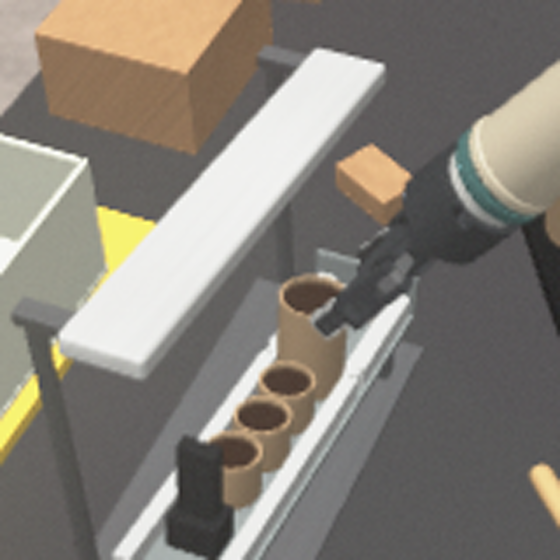

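Run:
```python
from h import *
w=np.load("w4.npz"); C["w4"]=dict(f=float(w["f"]),c=tuple(w["c"]),R=w["R"],t=w["t"])
P=(629.5,-128.5,0)
from scipy.optimize import least_squares
for uv,h in [((317.5,264),85),((392,202),40),((459,200),40),((522,203),40)]:
    f=least_squares(lambda q:proj("w4",chute(P,q[0],q[1],h))-uv,[0,86]); print(f.x.round(1))
p,R,s=cur()
print(proj("side",p+R[:,2]*43), ((proj("side",p+R[:,2]*43)-[210,90])*3.5))
# in tool frame, TCP projected in wrist
print(proj("w4",p),proj("w4",p-19*R[:,1]),proj("w4",p+R[:,2]*43),proj("w4",p-R[:,2]*43-19*R[:,1]))
```

```text
[ 0.5 85.2]
[  2.5 136.3]
[1.000e-01 1.812e+02]
[  3.9 226.1]
[288.70446639 191.13224078] [275.46563237 353.96284274]
[317.54879497 224.70931858] [317.65972725 236.97392046] [379.95079163 224.69997526] [249.01269048 236.98675282]
```

```bash
python3 -m inch '[1,0,0.3,0,0,0,0, 1,0,0.5,0,0,0,0, 0.4,0,0.5,0,0,0,0, 0.4,0,0.5,0,0,0,0, 0.4,0,0.5,0,0,0,0, 0.3,0,0.5,0,0,0,0, 0.3,0,0.5,0,0,0,0, 0.3,0,0.5,0,0,0,0, 0.3,0,0.5,0,0,0,0]'
python3 - <<'E'
from h import *
import cv2
print(cur()[2]["qpos"].round(3),cur()[2]["force"])
d=imaging.get_image("wrist"); cv2.imwrite("pics/w5.png",d["img"][:,:,::-1])
d=imaging.get_image("side"); cv2.imwrite("pics/side5.png",cv2.resize(d["img"][90:250,210:370,::-1],None,fx=3.5,fy=3.5,interpolation=cv2.INTER_CUBIC))
E
```

```text
clock: 5.6
eef_pos: [646.4, -52.1, 114.4]
tool_rot: [-1.356, -0.662, -0.129]
force: [-32.4, -10.8, 54.3]
width: 26.5
[ 0.858  0.882 -1.061  2.265  2.29   0.585 -0.421] [-32.44456454 -10.79949665  54.26578151]
```

View pics/w5.png

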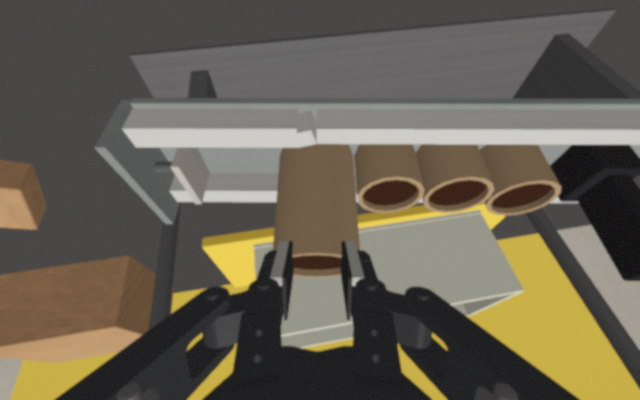

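View pics/side5.png

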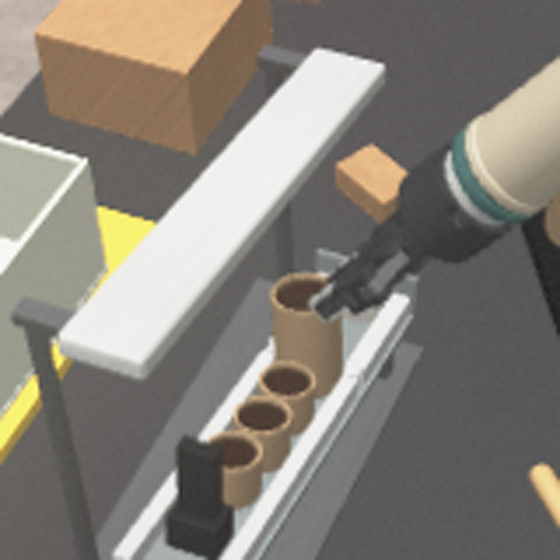

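Run:
```python
from h import *
p,R,s=cur()
print(p,s["width"],s["force"])
d=imaging.get_image("wrist"); C["w"]=dict(f=d["fx"],c=(d["cx"],d["cy"]),R=d["R"],t=d["t"])
for k in (0,-10,-20,-30,-40): print(k,[proj("w",p+k*R[:,1]+a*R[:,0]+b*R[:,2]).round(0).tolist() for a,b in ((0,13),(-11,13),(11,13))], ((proj("side",p+k*R[:,1]+13*R[:,2])-[210,90])*3.5).round(0))
cc=-C["w"]["R"].T@C["w"]["t"]; print("cam in tool",R.T@(cc-p), "cam axis",R.T@C["w"]["R"][2])
```

```text
[646.35574211 -52.1497745  114.38169796] 26.681092924158513 [-33.14525476 -11.01452255  53.82734015]
0 [[337.0, 224.0], [337.0, 209.0], [336.0, 239.0]] [285. 329.]
-10 [[338.0, 231.0], [338.0, 215.0], [337.0, 246.0]] [293. 323.]
-20 [[339.0, 237.0], [339.0, 221.0], [338.0, 253.0]] [301. 318.]
-30 [[340.0, 245.0], [340.0, 228.0], [339.0, 261.0]] [309. 312.]
-40 [[341.0, 253.0], [342.0, 235.0], [341.0, 271.0]] [317. 306.]
cam in tool [ -80.35708108 -182.99764376   -0.82038741] cam axis [3.16240840e-01 9.48678661e-01 7.27787495e-04]
```

```bash
python3 -m inch '[0.6,0,-0.5,0,0,0,0, 1,0,-1,0,0,0,0, 1,0,-1.5,0,0,0,0, 1,0,-1.5,0,0,0,0, 1,0,-1.5,0,0,0,0, 1,0,-1.5,0,0,0,0]'
python3 - <<'E'
from h import *
import cv2
p,R,s=cur(); print(p,s["force"])
d=imaging.get_image("wrist"); cv2.imwrite("pics/w6.png",d["img"][:,:,::-1])
np.savez("w6.npz",R=d["R"],t=d["t"],f=d["fx"],c=[d["cx"],d["cy"]],p=p,Rt=R)
d=imaging.get_image("side"); cv2.imwrite("pics/side6.png",cv2.resize(d["img"][90:250,210:370,::-1],None,fx=3.5,fy=3.5,interpolation=cv2.INTER_CUBIC))
d=imaging.get_image("scene"); cv2.imwrite("pics/scene6.png",cv2.resize(d["img"][135:255,230:400,::-1],None,fx=4.5,fy=4.5,interpolation=cv2.INTER_CUBIC))
E
```

```text
clock: 6.35
eef_pos: [635.6, -54.8, 118.5]
tool_rot: [-1.35, -0.649, -0.136]
force: [0.5, -0.3, 0.5]
width: 85.4
[635.63036538 -54.79883215 118.5410172 ] [ 0.53934    -0.34267766  0.46041578]
```

View pics/w6.png

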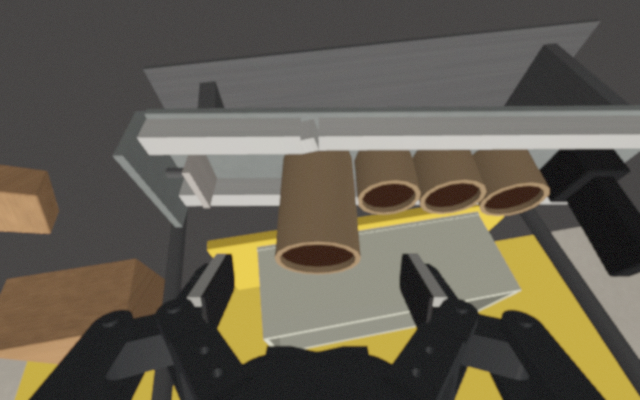

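View pics/side6.png

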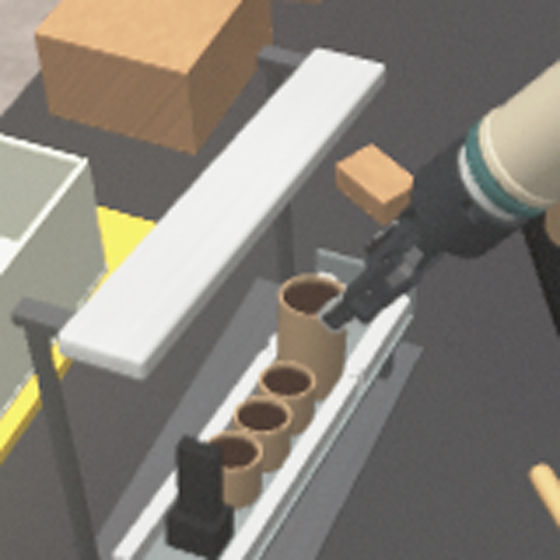

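View pics/scene6.png

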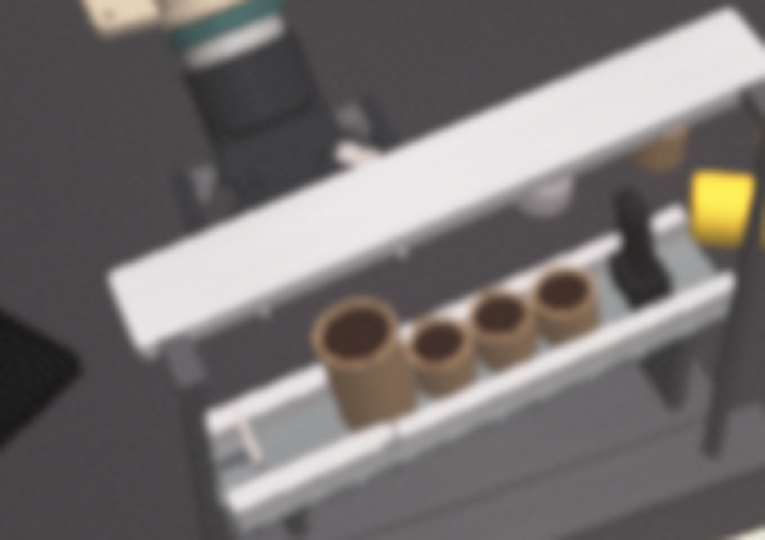

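Run:
```python
from h import *
from scipy.optimize import least_squares
p,R,s=cur()
w=np.load("w6.npz"); C["w6"]=dict(f=float(w["f"]),c=tuple(w["c"]),R=w["R"],t=w["t"])
f=least_squares(lambda X:np.r_[proj("scene",X)-(319.6,191),proj("side",X)-(302.9,182)],p); print(f.x,f.fun,(R.T@(f.x-p)).round(1))
# tips in wrist
for k in (0,-20,-40,-55): print(k,[proj("w6",p+k*R[:,1]+a*R[:,0]+b*R[:,2]).round(0).tolist() for a in(-11,11) for b in(43,-43)])
P=(629.5,-128.5,0)
f=least_squares(lambda q:proj("w6",chute(P,q[0],q[1],85))-(318,257),[0,86]); print(f.x)
```

```text
[602.25681889 -13.26668408 167.15825968] [-0.80440067 -0.42357215 -0.68859254  0.41857352] [ -1.5 -52.5  49.2]
0 [[381.0, 210.0], [254.0, 210.0], [379.0, 239.0], [256.0, 239.0]]
-20 [[388.0, 221.0], [248.0, 221.0], [386.0, 253.0], [250.0, 253.0]]
-40 [[397.0, 236.0], [239.0, 236.0], [394.0, 271.0], [243.0, 271.0]]
-55 [[405.0, 249.0], [232.0, 249.0], [401.0, 287.0], [236.0, 287.0]]
[ 1.95066451 85.51162927]
```

Run:
```python
from h import *
P=(629.5,-128.5,0.0); L=np.radians(38); R=Rt(0.0,L)
g=chute(P,0.5,85.5,67); tcp=g+65*R[:,1]
delta(tcp,R); print(tcp)
```

```text
shift cm [0.02 5.58 0.  ] turn deg [ 0.04 -0.07 -0.13] clock 6.5 tcp [635.6 -54.7 118.6]
[670.0179959  -47.05318564  75.42454224]
```

```bash
python3 -m inch '[1,0,0.6,0,0,0,0, 1,0,1.2,0,0,0,0, 1,0,1.8,0,0,0,0, 1,0,2.4,0,0,0,0, 1,0,3,0,0,0,0, 1,0,3.6,0,0,0,0, 1,0,4.2,0,0,0,0, 1,0,4.8,0,0,0,0, 1,0,5.3,0,0,0,0, 1,0,5.5,0,0,0,0, 1,0,5.5,0,0,0,0]'
python3 - <<'E'
from h import *
import cv2
p,R,s=cur(); print(p,s["force"],s["qpos"].round(2))
d=imaging.get_image("wrist"); cv2.imwrite("pics/w7.png",d["img"][:,:,::-1])
np.savez("w7.npz",R=d["R"],t=d["t"],f=d["fx"],c=[d["cx"],d["cy"]],p=p,Rt=R)
d=imaging.get_image("side"); cv2.imwrite("pics/side7.png",cv2.resize(d["img"][90:250,210:370,::-1],None,fx=3.5,fy=3.5,interpolation=cv2.INTER_CUBIC))
d=imaging.get_image("scene"); cv2.imwrite("pics/scene7.png",cv2.resize(d["img"][135:255,230:400,::-1],None,fx=4.5,fy=4.5,interpolation=cv2.INTER_CUBIC))
E
```

```text
clock: 7.6
eef_pos: [669.4, -47.2, 76.0]
tool_rot: [-1.35, -0.649, -0.136]
force: [-0.4, -0.2, -0.6]
width: 85.2
[669.44415525 -47.23680826  75.95885189] [-0.38974083 -0.16653046 -0.61876054] [ 0.81  0.97 -1.03  2.21  2.32  0.62 -0.42]
```

View pics/w7.png

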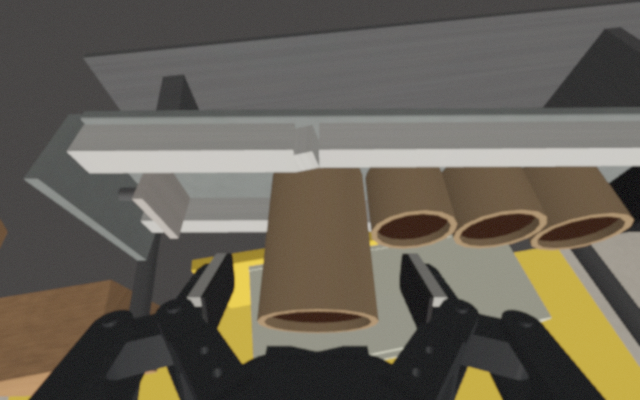

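View pics/side7.png

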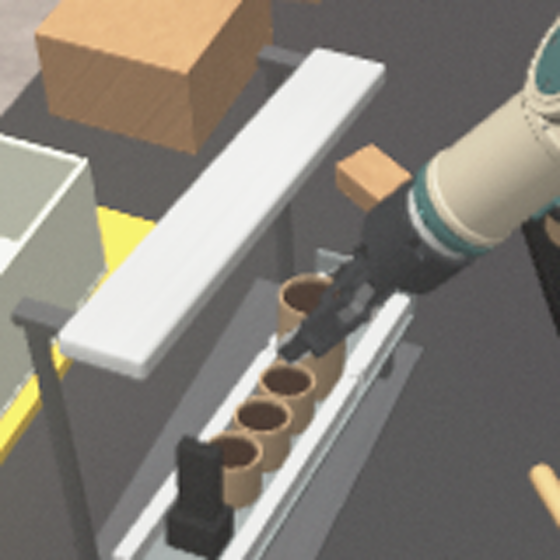

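View pics/scene7.png

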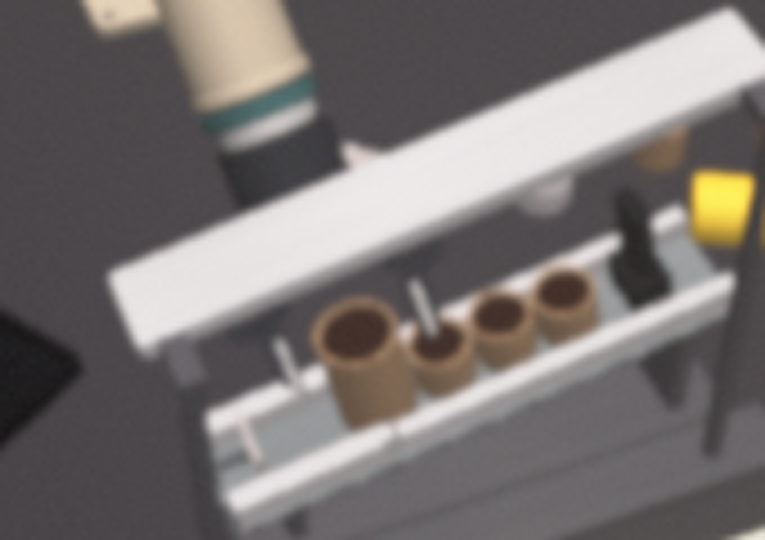

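```bash
python3 -m inch '[1,0.12,-0.16,0,0,0,0, 0.7,0.12,-0.16,0,0,0,0, 0.5,0.12,-0.16,0,0,0,0, 0.5,0.12,-0.16,0,0,0,0, 0.3,0.12,-0.16,0,0,0,0, 0.3,0.12,-0.16,0,0,0,0, 0.3,0.12,-0.16,0,0,0,0, 0.3,0.12,-0.16,0,0,0,0]'
python3 - <<'E'
from h import *
import cv2
p,R,s=cur(); print(p,s["force"],s["width"])
d=imaging.get_image("wrist"); cv2.imwrite("pics/w8.png",d["img"][:,:,::-1])
E
```

```text
clock: 8.55
eef_pos: [669.3, -47.8, 78.7]
tool_rot: [-1.351, -0.65, -0.135]
force: [-3.2, -0.8, 5.7]
width: 52.3
[669.31251269 -47.80990694  78.66267705] [-3.20706878 -0.80808509  5.68169989] 52.26992142482567
```

View pics/w8.png

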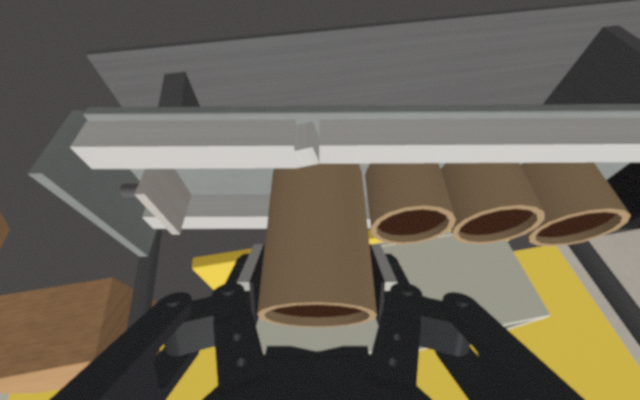

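```bash
python3 -m inch '[0.3,0.12,-0.16,0,0,0,0, 0.3,0.3,-0.39,0,0,0,0, 0.3,0.5,-0.65,0,0,0,0, 0.3,0.75,-0.96,0,0,0,0, 0.3,1,-1.28,0,0,0,0, 0.3,1.25,-1.6,0,0,0,0, 0.3,1.5,-1.92,0,0,0,0, 0.3,1.75,-2.24,0,0,0,0, 0.3,2,-2.56,0,0,0,0, 0.3,2,-2.56,0,0,0,0]'
python3 - <<'E'
from h import *
import cv2
p,R,s=cur(); print(p,s["force"],s["width"])
d=imaging.get_image("wrist"); cv2.imwrite("pics/w9.png",d["img"][:,:,::-1])
d=imaging.get_image("side"); cv2.imwrite("pics/side9.png",cv2.resize(d["img"][90:250,210:370,::-1],None,fx=3.5,fy=3.5,interpolation=cv2.INTER_CUBIC))
E
```

```text
clock: 9.6
eef_pos: [669.8, -53.5, 111.0]
tool_rot: [-1.351, -0.651, -0.136]
force: [0.4, -0.1, -1.4]
width: 52.7
[669.79886555 -53.52319658 111.02379858] [ 0.36330722 -0.10584347 -1.37752088] 52.672052069095066
```

View pics/w9.png

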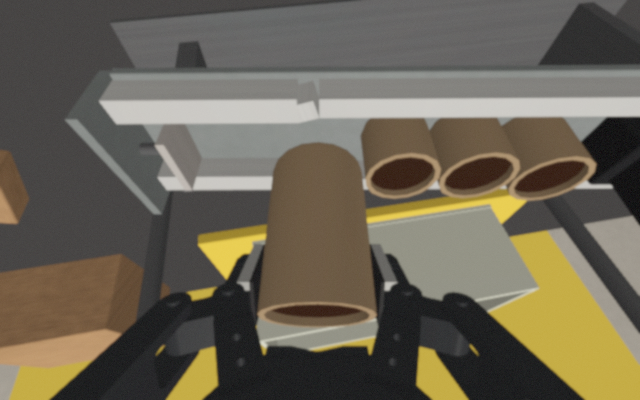

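View pics/side9.png

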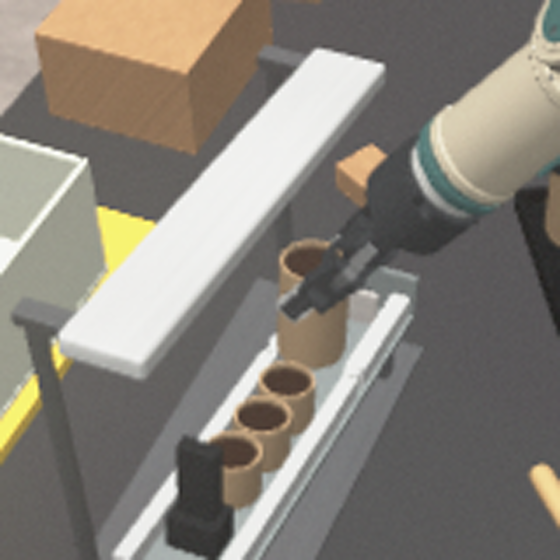

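```bash
cat >> h.py <<'E'
_R8=Ro.from_euler('xyz',[-1.351,-0.65,-0.135]).as_matrix()
_B8=chute((629.5,-128.5,0),0.5,85.5,0); _p8=np.array([669.3,-47.8,78.7])
BT=_R8.T@(_B8-_p8)          # pot bottom in tool
Bax=_R8.T@(chute((629.5,-128.5,0),0,86,100)-chute((629.5,-128.5,0),0,86,0))/100  # pot axis in tool
def potpose():
    p,R,s=cur(); return p+R@BT, R@Bax
def place(bot,yaw,L=np.radians(38)):
    """R with the pot axis vertical; tcp"""
    R=Rt(yaw,L,0.0)
    ax=R@Bax; # correct residual tilt
    q,_=Ro.align_vectors([[0,0,1]],[ax]); R=q.as_matrix()@R
    return np.asarray(bot)-R@BT,R
E
python3 - <<'E'
from h import *
print(BT.round(1),Bax.round(3),potpose())
p,R,s=cur()
for d in ([-40,0,0],[-80,0,0],[-150,0,30],[-170,-20,40]): print(d,(R.T@np.array(d)/10).round(2))
for yaw in (-40,-50,-60):
    t,Rp=place([439,-297,100],np.radians(yaw)); print(t.round(0)); delta(t,Rp)
E
```

```text
[-42.8  -9.1   0.2] [ 0.615 -0.789 -0.001] (array([630.10047661, -49.92418782,  91.49239859]), array([ 3.07685324e-04, -1.74255040e-01,  9.84700506e-01]))
[-40, 0, 0] [-3.16 -2.46 -0.01]
[-80, 0, 0] [-6.31 -4.91 -0.01]
[-150, 0, 30] [-10.02 -11.55   0.5 ]
[-170, -20, 40] [-10.78 -13.83  -1.3 ]
[ 469. -322.  119.]
shift cm [-12.38 -16.66 -26.36] turn deg [-32.05  25.5   -3.5 ] clock 9.7 tcp [669.4 -53.5 110.3]
[ 464. -327.  119.]
shift cm [-12.71 -17.03 -26.83] turn deg [-38.    33.51  -4.37] clock 9.7 tcp [669.4 -53.5 110.3]
[ 459. -331.  119.]
shift cm [-13.11 -17.42 -27.22] turn deg [-43.9   41.56  -5.24] clock 9.7 tcp [669.4 -53.5 110.3]
```

```bash
python3 -m inch '[0.3,-0.8,-0.6,0,0,0,0, 0.3,-2,-1.55,0,0,0,0, 0.3,-3.5,-2.7,0,0,0,0, 0.3,-5,-3.9,0,0,0,0, 0.3,-6.5,-5.05,0,0,0,0, 0.3,-7.5,-6.5,0.1,0,0,0, 0.3,-8.5,-8,0.2,0,0,0, 0.3,-9.3,-9.8,0.4,0,0,0, 0.3,-10,-11.5,0.5,0,0,0, 0.3,-10,-11.5,0.5,0,0,0]'
python3 - <<'E'
from h import *
import cv2
p,R,s=cur(); print(p,s["force"],s["width"],s["qpos"].round(2)); print(potpose())
d=imaging.get_image("side"); cv2.imwrite("pics/side10.png",d["img"][60:320,200:600,::-1])
for yaw in (-40,-50,-60):
    t,Rp=place([439,-297,100],np.radians(yaw)); delta(t,Rp)
E
```

```text
clock: 10.7
eef_pos: [538.2, -61.7, 147.7]
tool_rot: [-1.35, -0.632, -0.131]
force: [-1.0, 0.1, -0.9]
width: 52.6
[538.18962883 -61.73286235 147.74905841] [-0.95069499  0.09001349 -0.91158851] 52.59442133227203 [ 1.07  0.79 -1.25  2.47  2.21  0.6  -0.41]
(array([498.54774359, -58.35337832, 129.64501912]), array([ 0.01819955, -0.17683348,  0.98407251]))
shift cm [ -4.46  -5.65 -26.19] turn deg [-32.04  25.79  -4.55] clock 10.75 tcp [538.3 -61.3 147.2]
shift cm [ -4.8   -6.01 -26.66] turn deg [-37.91  33.86  -5.41] clock 10.75 tcp [538.3 -61.3 147.2]
shift cm [ -5.2   -6.4  -27.04] turn deg [-43.73  41.97  -6.27] clock 10.75 tcp [538.3 -61.3 147.2]
```

View pics/side10.png

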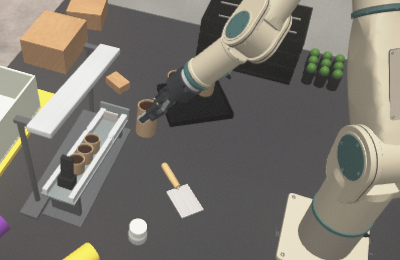

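Run:
```python
from h import *
p,R,s=cur()
print((R.T@np.array([10,-60,0])/10).round(2),(R.T@np.array([10,-135,-10])/10).round(2))
print(Ro.from_rotvec([-38,34,-5.4],degrees=True).magnitude()*57.3)
t,Rp=place([445,-297,100],np.radians(-50)); delta(t,Rp)
```

```text
[ 1.43 -0.25 -5.91] [  1.63  -0.53 -13.47]
51.279112213849345
shift cm [ -4.32  -5.65 -26.66] turn deg [-37.91  33.86  -5.41] clock 10.75 tcp [538.3 -61.3 147.2]
```

```bash
python3 -m inch '[0.3,0.7,-0.1,-1,-1,1,0, 0.3,1,-0.2,-2.5,-3,3,-0.3, 0.3,1.3,-0.3,-4,-6,5,-0.7, 0.3,1.5,-0.4,-6,-9,8,-1, 0.3,1.6,-0.5,-8.5,-12,11,-1.5, 0.3,1.6,-0.5,-11,-15,14,-2, 0.3,1.6,-0.5,-13.5,-19,17,-2.5, 0.3,1,-1,-16,-23,20,-3, 0.3,0.2,-2,-18.5,-27,23,-3.5, 0.3,-1,-3,-21,-31,27,-4, 0.3,-2.5,-4,-24,-35,31,-5, 0.3,-4.3,-5.6,-26.6,-37.9,33.9,-5.4]'
python3 - <<'E'
from h import *
import cv2
p,R,s=cur(); print(p,s["force"],s["width"],s["qpos"].round(2)); print(potpose())
t,Rp=place([445,-297,100],np.radians(-50)); delta(t,Rp)
E
```

```text
clock: 11.95
eef_pos: [471.6, -326.0, 117.7]
tool_rot: [-1.57, -0.66, -0.876]
force: [0.6, -0.0, -2.4]
width: 52.9
[ 471.57316334 -326.00561817  117.73278449] [ 0.59600326 -0.0400283  -2.42183638] 52.90941906727109 [ 1.01  0.79 -1.03  2.43  1.99  1.08 -0.83]
(array([ 446.49309141, -295.70853642,   98.66099784]), array([ 1.35300081e-04, -1.96767356e-03,  9.99998055e-01]))
shift cm [ 0.09 -0.11 -0.19] turn deg [ 0.04 -0.15 -0.09] clock 11.95 tcp [ 471.6 -326.   117.7]
```

Reached. Check against the tray in all the views.

Run:
```python
from h import *
import cv2
b,a=potpose()
for n in ("side","scene","wrist"):
    d=imaging.get_image(n); im=d["img"][:,:,::-1].copy()
    C[n]=dict(f=d["fx"],c=(d["cx"],d["cy"]),R=d["R"],t=d["t"])
    if n=="wrist": cv2.imwrite("pics/w11.png",im); np.savez("w11.npz",R=d["R"],t=d["t"],f=d["fx"],c=[d["cx"],d["cy"]]); continue
    x0,y0,w,h=(340,110,130,110) if n=="side" else (150,150,130,110)
    k=5
    big=cv2.resize(im[y0:y0+h,x0:x0+w],None,fx=k,fy=k,interpolation=cv2.INTER_CUBIC)
    T=lambda X:tuple(int(v) for v in (proj(n,X)-[x0,y0]+.5)*k)
    ct,yw=np.array([435,-337,0]),np.radians(-57.5)
    tx=np.array([np.cos(yw),np.sin(yw),0]); ty=np.array([-np.sin(yw),np.cos(yw),0])
    q=np.array([T(ct+sx*85*tx+sy*100*ty+[0,0,22]) for sx,sy in((-1,-1),(1,-1),(1,1),(-1,1))])
    cv2.polylines(big,[q],True,(0,255,0),1)
    for z,c in((0,(255,255,0)),(85,(255,0,0))):
        q=np.array([T(b+[27*np.cos(u),27*np.sin(u),z]) for u in np.linspace(0,6.28,30)]); cv2.polylines(big,[q],True,c,1)
    cv2.imwrite(f"pics/{n}11.png",big)
```

```text
(no output)
```

View pics/side11.png

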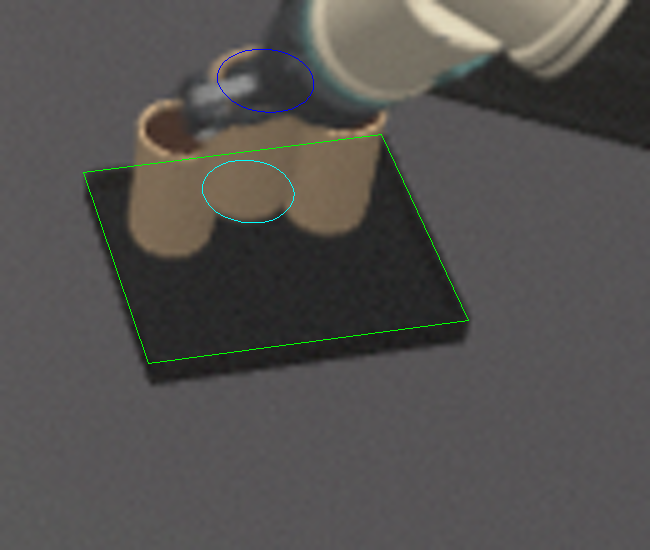

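View pics/scene11.png

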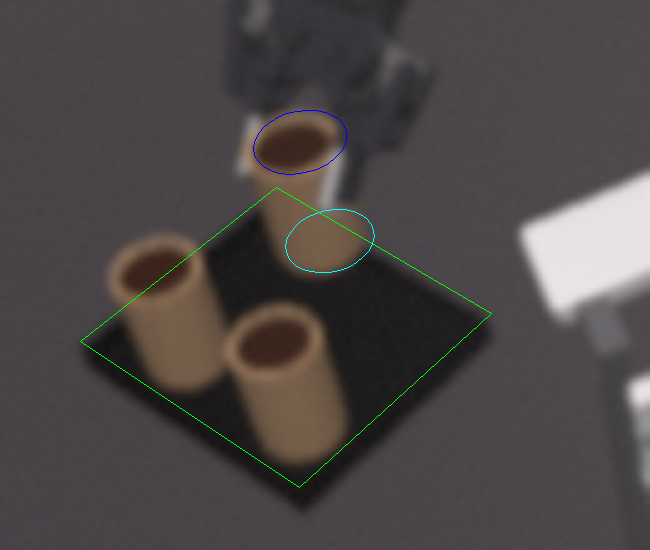

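View pics/w11.png

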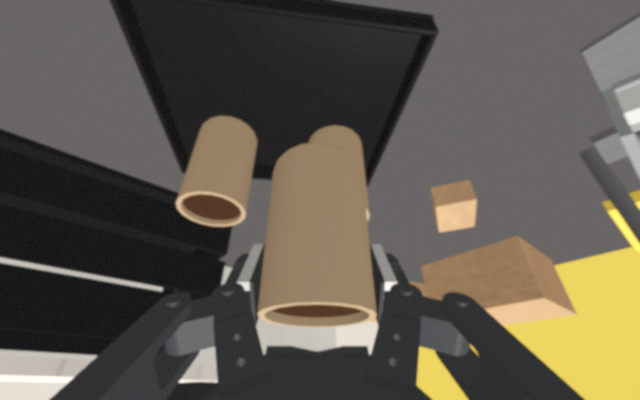

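```bash
python3 -m inch '[0.3,-0.4,0.5,0,0,0,0, 0.3,-0.92,1.18,0,0,0,0, 0.3,-1.54,1.97,0,0,0,0, 0.3,-2.15,2.76,0,0,0,0, 0.3,-2.77,3.55,0,0,0,0, 0.3,-3.38,4.33,0,0,0,0, 0.3,-4,5.12,0,0,0,0, 0.3,-4.5,5.75,0,0,0,0, 0.3,-4.9,6.3,0,0,0,0, 0.3,-5.2,6.66,0,0,0,0, 0.3,-5.3,6.8,0,0,0,0, 0.3,-5.3,6.8,0,0,0,0]'
python3 - <<'E'
from h import *
p,R,s=cur(); print(p,s["force"],s["width"],s["qpos"].round(2)); print(potpose())
E
```

```text
clock: 13.3
eef_pos: [470.9, -325.2, 31.3]
tool_rot: [-1.57, -0.659, -0.872]
force: [-0.1, -0.3, -0.5]
width: 52.7
[ 470.86350839 -325.21801877   31.29578401] [-0.05985902 -0.27668837 -0.52336111] 52.66245030590866 [ 0.99  1.08 -1.03  2.47  2.16  1.34 -0.92]
(array([ 445.66577416, -294.97555317,   12.29252952]), array([ 0.00135308, -0.00322477,  0.99999389]))
```

```bash
python3 -m inch '[0.3,-0.12,0.16,0,0,0,0, 0.3,-0.25,0.32,0,0,0,0, 0.3,-0.31,0.39,0,0,0,0, 0.3,-0.31,0.39,0,0,0,0]'
python3 - <<'E'
from h import *
p,R,s=cur(); print(s["force"],s["qpos"].round(3)); print(potpose())
E
```

```text
clock: 13.7
eef_pos: [470.9, -325.4, 26.9]
tool_rot: [-1.571, -0.659, -0.872]
force: [-0.6, -0.7, -1.2]
width: 52.6
[-0.57409087 -0.70146651 -1.23235293] [ 0.989  1.099 -1.041  2.467  2.167  1.364 -0.911]
(array([ 445.67935367, -295.18737562,    7.90156165]), array([ 0.00107262, -0.00226254,  0.99999687]))
```

```bash
python3 -m inch '[0.3,-0.06,0.08,0,0,0,0, 0.3,-0.12,0.16,0,0,0,0, 0.3,-0.19,0.24,0,0,0,0, 0.3,-0.19,0.24,0,0,0,0]'
python3 - <<'E'
from h import *
import cv2
p,R,s=cur(); print(s["force"],s["qpos"].round(3)); print(potpose())
d=imaging.get_image("side"); cv2.imwrite("pics/side12.png",cv2.resize(d["img"][110:220,340:470,::-1],None,fx=5,fy=5,interpolation=cv2.INTER_CUBIC))
E
```

```text
clock: 14.1
eef_pos: [470.8, -325.4, 23.8]
tool_rot: [-1.571, -0.659, -0.872]
force: [0.4, -0.0, -1.2]
width: 52.7
[ 0.36622013 -0.03556168 -1.24594222] [ 0.99   1.111 -1.043  2.467  2.172  1.375 -0.91 ]
(array([ 445.61411372, -295.1448632 ,    4.72431738]), array([ 0.00119707, -0.00239877,  0.99999641]))
```

View pics/side12.png

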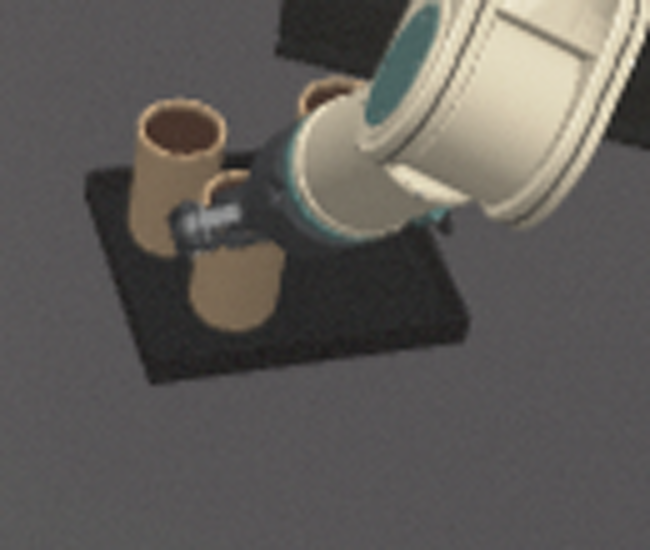

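```bash
python3 -m inch '[0.3,-0.03,0.04,0,0,0,0, 0.3,-0.06,0.08,0,0,0,0, 0.3,-0.1,0.12,0,0,0,0, 0.3,-0.1,0.12,0,0,0,0]'
python3 - <<'E'
from h import *
p,R,s=cur(); print(s["force"],potpose())
E
```

```text
clock: 14.55
eef_pos: [471.1, -325.4, 23.0]
tool_rot: [-1.571, -0.661, -0.871]
force: [-2.0, 1.6, 4.8]
width: 52.8
[-1.96393611  1.63003363  4.75132762] (array([ 445.91114569, -295.2600357 ,    3.92981577]), array([ 6.00968222e-05, -1.12997555e-03,  9.99999360e-01]))
```

```bash
python3 -m inch '[0.66,0,0,0,0,0,0, 0.7,0,0,0,0,0,0, 0.8,0,0,0,0,0,0, 0.9,0,0,0,0,0,0, 0.9,0,0,0,0,0,0, 0.9,0,0,0,0,0,0]'
python3 - <<'E'
from h import *
import cv2
p,R,s=cur(); print(p,s["force"],s["width"])
d=imaging.get_image("wrist"); cv2.imwrite("pics/w13.png",d["img"][:,:,::-1])
E
```

```text
clock: 15.15
eef_pos: [470.9, -325.3, 22.4]
tool_rot: [-1.571, -0.66, -0.872]
force: [0.2, -0.2, -0.4]
width: 76.7
[ 470.90044662 -325.34996968   22.37971876] [ 0.22059274 -0.2358562  -0.43327081] 76.71245917947957
```

View pics/w13.png

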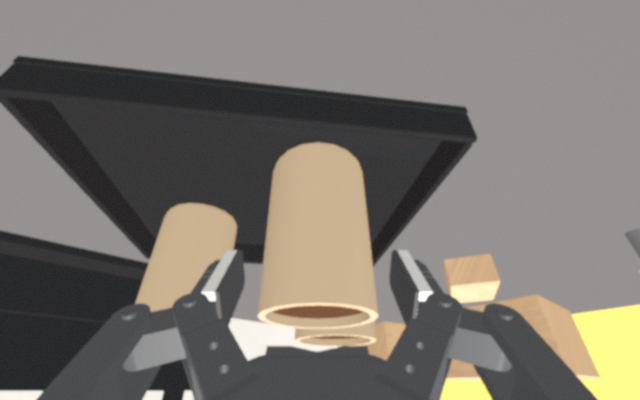

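```bash
python3 -m inch '[0.9,0.2,-0.4,0,0,0,0, 0.9,0.6,-1,0,0,0,0, 0.9,1.2,-1.9,0,0,0,0, 0.9,2,-2.9,0,0,0,0, 0.9,3,-4.2,0,0,0,0, 0.9,4,-5.5,0,0,0,0, 0.9,5,-6.8,0,0,0,0, 0.9,6,-8,0,0,0,0, 0.9,7,-9.3,0,0,0,0, 0.9,7,-9.3,0,0,0,0]'
python3 - <<'E'
from h import *
import cv2
p,R,s=cur(); print(p,s["force"],s["width"],s["qpos"].round(2))
d=imaging.get_image("wrist"); cv2.imwrite("pics/w14.png",d["img"][:,:,::-1])
d=imaging.get_image("scene"); cv2.imwrite("pics/scene14.png",cv2.resize(d["img"][135:280,150:410,::-1],None,fx=3,fy=3,interpolation=cv2.INTER_CUBIC))
E
```

```text
clock: 16.2
eef_pos: [470.7, -324.6, 141.6]
tool_rot: [-1.57, -0.664, -0.872]
force: [-0.1, 0.1, 0.6]
width: 77.0
[ 470.74738515 -324.58036059  141.55617592] [-0.13639678  0.12845138  0.58874792] 77.02911683728934 [ 1.1   0.81 -1.22  2.42  1.89  1.17 -0.72]
```

View pics/scene14.png

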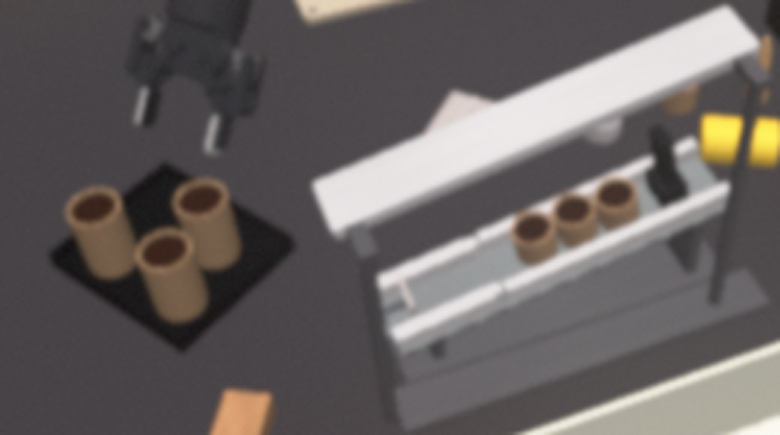

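```bash
python3 - <<'E'
from h import *
import cv2
s=cv2.imread("pics/side0.png"); cv2.imwrite("pics/f1.png",cv2.resize(s[200:260,250:310],None,fx=10,fy=10,interpolation=cv2.INTER_CUBIC))
E
python3 ov.py
python3 - <<'E'
import sys; sys.path.insert(0,'.')
from ov import ov
ov([629.5,-128.5,0.0],-32,358,[136,181,225],"b",265)
E
```

```text
(no output)
```

View pics/f1.png

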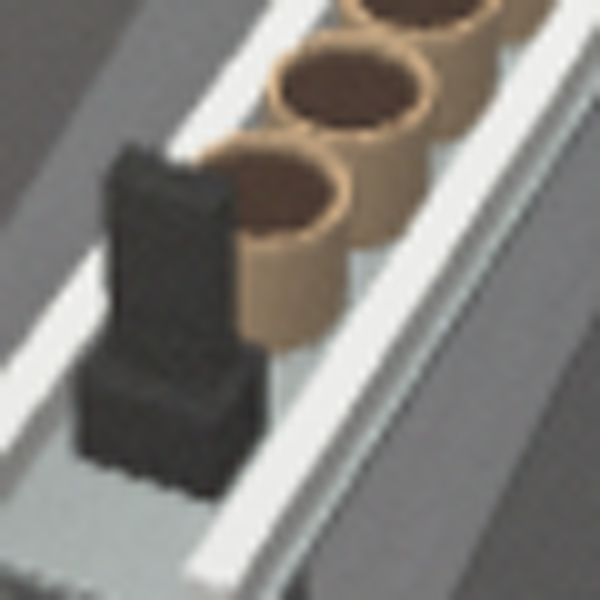

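View pics/ov_side_b.png

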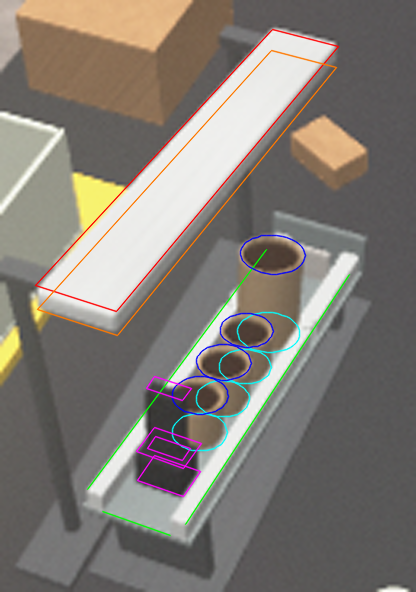

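Run:
```python
from h import *
from scipy.optimize import least_squares
P=(629.5,-128.5,0.0)
k=lambda u,v:np.array((250+(u+.5)/10-.5,200+(v+.5)/10-.5))
for uv,h,x,ds in [((78,455),0,20,30),((213,498),0,-20,30),((78,372),31,20,30),((110,182),92,15,22),((228,205),92,-15,22)]:
    f=least_squares(lambda q:proj("side",chute(P,q[0],q[1],h))-k(*uv),[0,280]); print(f.x.round(1),"x err",(f.x[0]-x).round(1),"face",(f.x[1]-ds).round(1))
```

```text
[ 19.4 296.3] x err -0.6 face 266.3
[-17.2 295.1] x err 2.8 face 265.1
[ 17.9 298. ] x err -2.1 face 268.0
[ 11.1 292.8] x err -3.9 face 270.8
[-17.2 287.9] x err -2.2 face 265.9
```

Run:
```python
from h import *
P=(629.5,-128.5,0.0); L=np.radians(38); R=Rt(0.0,L)
g=chute(P,0,281,76); tcp=g+63*R[:,1]; print(tcp)
for b in (130,100): print((tcp-b*R[:,1]).round(0)); delta(tcp-b*R[:,1],R)
p,Rc,s=cur()
print((Rc.T@(np.array([560,-150,260])-p)/10).round(1))
print(Ro.from_matrix(Rc.T@R).magnitude()*57.3)
```

```text
[668.28667295 143.61948131 119.87717219]
[588. 126. 221.]
shift cm [-16.18 -22.92  38.04] turn deg [ 38.04 -33.54   4.22] clock 16.3 tcp [ 469.6 -324.4  139.1]
[607. 130. 197.]
shift cm [-16.92 -20.54  39.72] turn deg [ 38.04 -33.54   4.22] clock 16.3 tcp [ 469.6 -324.4  139.1]
[  1.5 -14.2  18.1]
50.892998526958166
```

Run:
```python
from h import *
p,Rc,s=cur()
for w in ([520,-250,190],[550,-150,230],[570,0,230],[588,126,221]): print(w,(Rc.T@(np.array(w)-p)/10).round(1))
```

```text
[520, -250, 190] [ 1.2 -5.5  8.6]
[550, -150, 230] [ -0.9 -12.2  17.4]
[570, 0, 230] [ -8.9 -18.5  28.5]
[588, 126, 221] [-16.2 -23.   38. ]
```

```bash
python3 -m inch '[0.9,0.4,-1.5,2,0,0,0, 0.9,0.8,-3.5,5,2,-2,0, 0.9,1.2,-5.5,8.6,5,-4,0.5, 0.9,0.5,-8.5,12,8,-7,1, 0.9,-0.2,-10.5,15,11,-10,1.2, 0.9,-1,-12.2,17.4,14,-13,1.5, 0.9,-3,-14,20.5,18,-16,2, 0.9,-5,-15.5,23.5,22,-19,2.5, 0.9,-7,-17,26,26,-22,3, 0.9,-9,-18.5,28.5,29,-25,3.3, 0.9,-11.5,-20,31.5,32,-28,3.6, 0.9,-14,-21.5,35,35,-31,4]'
python3 - <<'E'
from h import *
P=(629.5,-128.5,0.0); L=np.radians(38); R=Rt(0.0,L)
g=chute(P,0,281,76); tcp=g+63*R[:,1]
delta(tcp-130*R[:,1],R); print(cur()[2]["qpos"].round(2))
E
```

```text
clock: 17.5
eef_pos: [580.7, 87.0, 221.3]
tool_rot: [-1.369, -0.642, -0.189]
force: [1.3, -1.7, -0.1]
width: 76.7
shift cm [-0.03  0.84  3.86] turn deg [ 2.94 -2.51  0.02] clock 17.5 tcp [580.7  87.  221.3]
[ 0.62  0.56 -1.22  2.34  1.84  0.68 -0.55]
```

```bash
python3 -m inch '[0.7,0,0.4,1.8,1.5,-1.2,0, 0.7,0,0.8,3.8,2.9,-2.5,0, 0.7,0,0.8,3.8,2.9,-2.5,0, 0.7,0,0.8,3.8,2.9,-2.5,0, 0.7,0,0.8,3.8,2.9,-2.5,0]'
python3 - <<'E'
from h import *
import cv2
P=(629.5,-128.5,0.0); L=np.radians(38); R=Rt(0.0,L)
g=chute(P,0,281,76); tcp=g+63*R[:,1]
delta(tcp,R); p,Rc,s=cur(); print(s["qpos"].round(2))
d=imaging.get_image("wrist"); cv2.imwrite("pics/w15.png",d["img"][:,:,::-1])
np.savez("w15.npz",R=d["R"],t=d["t"],f=d["fx"],c=[d["cx"],d["cy"]])
E
```

```text
clock: 18.0
eef_pos: [588.9, 123.2, 222.2]
tool_rot: [-1.351, -0.653, -0.139]
force: [-0.4, -0.2, 0.4]
width: 59.9
shift cm [-0.2  13.1   0.27] turn deg [ 0.18 -0.17  0.13] clock 18.0 tcp [588.9 123.2 222.2]
[ 0.56  0.58 -1.22  2.32  1.86  0.68 -0.55]
```

View pics/w15.png

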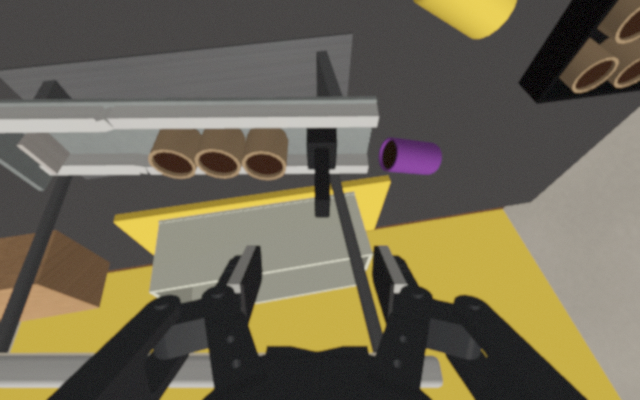

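Run:
```python
from h import *
from scipy.optimize import least_squares
w=np.load("w15.npz"); C["w"]=dict(f=float(w["f"]),c=tuple(w["c"]),R=w["R"],t=w["t"])
P=(629.5,-128.5,0.0)
for uv,h in [((322,207),92),((265,164),40),((218,163),40),((172,162),40),((376,122),18)]:
    f=least_squares(lambda q:proj("w",chute(P,q[0],q[1],h))-uv,[0,280]); print(uv,f.x.round(1))
```

```text
(322, 207) [ -0.7 282.5]
(265, 164) [  2.7 226.8]
(218, 163) [  1.  180.8]
(172, 162) [ -0.6 136.1]
(376, 122) [-31.1 333.1]
```

```bash
python3 -m inch '[0.7,0,1,0.1,0,0,0, 0.7,0,2.5,0.2,0,0,0, 0.7,-0.1,4,0.3,0,0,0, 0.7,-0.1,5.5,0.35,0,0,0, 0.7,-0.2,7,0.35,0,0,0, 0.7,-0.2,8.3,0.35,0,0,0, 0.7,-0.2,9.5,0.35,0,0,0, 0.7,-0.2,9.5,0.35,0,0,0]'
python3 - <<'E'
from h import *
import cv2
P=(629.5,-128.5,0.0); L=np.radians(38); R=Rt(0.0,L)
g=chute(P,0,282,76); tcp=g+63*R[:,1]
delta(tcp,R); p,Rc,s=cur(); print(s["qpos"].round(2),s["force"])
d=imaging.get_image("wrist"); cv2.imwrite("pics/w16.png",d["img"][:,:,::-1])
d=imaging.get_image("side"); cv2.imwrite("pics/side16.png",cv2.resize(d["img"][100:290,200:350,::-1],None,fx=3,fy=3,interpolation=cv2.INTER_CUBIC))
E
```

```text
clock: 18.85
eef_pos: [646.8, 141.0, 147.0]
tool_rot: [-1.349, -0.652, -0.139]
force: [0.1, 0.4, -0.5]
width: 59.9
shift cm [ 0.01  3.47 -0.11] turn deg [ 0.1  -0.18  0.08] clock 18.85 tcp [646.8 141.  147. ]
[ 0.43  0.82 -1.12  2.25  2.05  0.83 -0.61] [ 0.0944587   0.41488154 -0.52012535]
```

View pics/w16.png

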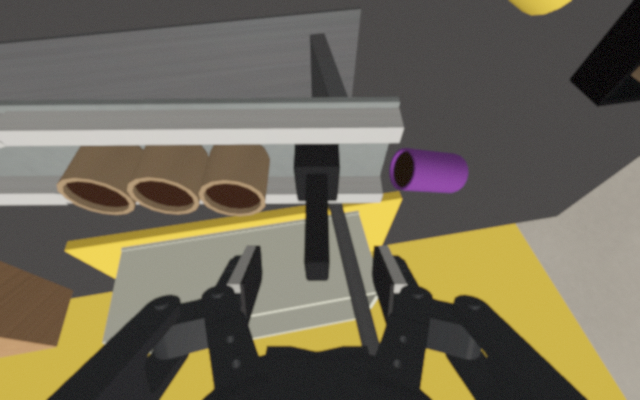

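View pics/side16.png

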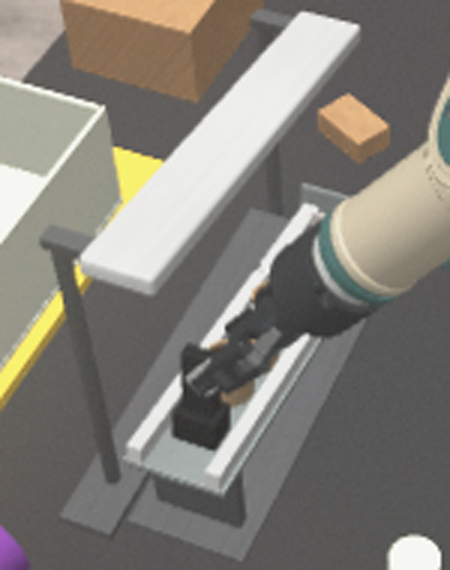

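```bash
python3 -m inch '[0.7,0,0.8,0,0,0,0, 0.7,0,1.6,0,0,0,0, 0.7,0,2.4,0,0,0,0, 0.7,0,3,0,0,0,0, 0.7,0,3.3,0,0,0,0, 0.6,0,3.3,0,0,0,0]'
python3 - <<'E'
from h import *
import cv2
P=(629.5,-128.5,0.0); L=np.radians(38); R=Rt(0.0,L)
g=chute(P,0,282,76); tcp=g+63*R[:,1]
delta(tcp,R); p,Rc,s=cur(); print(s["qpos"].round(2),s["force"])
d=imaging.get_image("wrist"); cv2.imwrite("pics/w17.png",d["img"][:,:,::-1])
np.savez("w17.npz",R=d["R"],t=d["t"],f=d["fx"],c=[d["cx"],d["cy"]])
E
```

```text
clock: 19.55
eef_pos: [666.8, 145.9, 122.5]
tool_rot: [-1.349, -0.653, -0.138]
force: [-0.2, 0.6, 0.0]
width: 51.2
shift cm [-0.02  0.26 -0.17] turn deg [ 0.06 -0.12  0.13] clock 19.55 tcp [666.8 145.9 122.5]
[ 0.4   0.89 -1.09  2.21  2.1   0.85 -0.61] [-0.15345691  0.61598289  0.00199346]
```

View pics/w17.png

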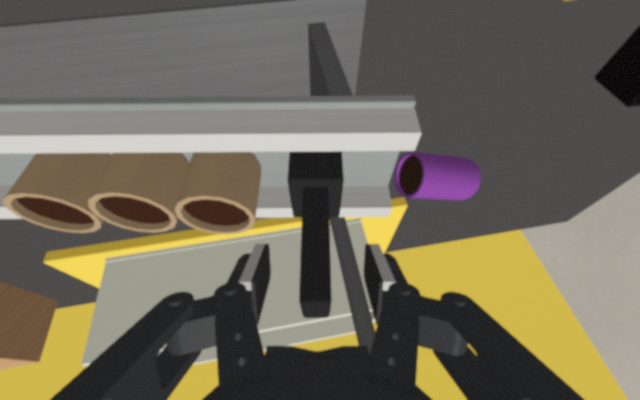

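```bash
python3 -m inch '[0.4,0,0.2,0,0,0,0, 0.2,0,0.2,0,0,0,0, 0.05,0,0.2,0,0,0,0, 0.05,0,0.2,0,0,0,0, 0.05,0,0.2,0,0,0,0, 0.05,0,0.2,0,0,0,0, 0.05,0,0.2,0,0,0,0]'
python3 - <<'E'
from h import *
import cv2
p,Rc,s=cur(); print(s["force"])
d=imaging.get_image("wrist"); cv2.imwrite("pics/w18.png",d["img"][:,:,::-1])
np.savez("w18.npz",R=d["R"],t=d["t"],f=d["fx"],c=[d["cx"],d["cy"]],p=p,Rt=Rc)
E
```

```text
clock: 20.3
eef_pos: [668.0, 146.0, 121.7]
tool_rot: [-1.35, -0.654, -0.138]
force: [-2.3, -3.1, 2.3]
width: 13.4
[-2.28423027 -3.09778215  2.33397951]
```

View pics/w18.png

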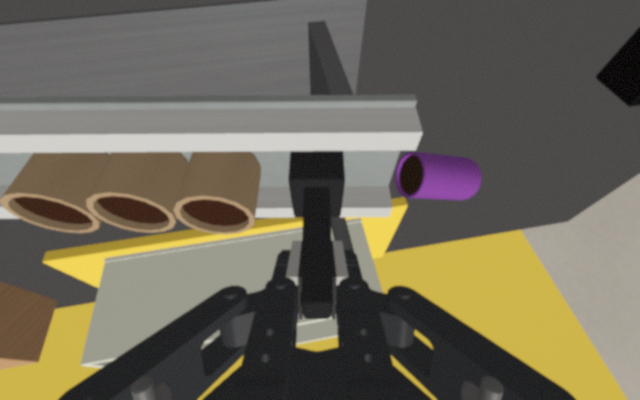

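```bash
python3 -m inch '[0.05,0,0,-0.4,0,0,0, 0.05,0,0,-1.2,0,0,0, 0.05,0,0,-2.2,0,0,0, 0.05,0,0,-3.2,0,0,0, 0.05,0,0,-4.2,0,0,0, 0.05,0,0,-5.2,0,0,0, 0.05,0,0,-6.2,0,0,0, 0.05,0,0,-7.2,0,0,0, 0.05,0,0,-8.2,0,0,0, 0.05,0,0,-9,0,0,0, 0.05,0,0,-9.5,0,0,0, 0.05,0,0,-9.5,0,0,0]'
python3 - <<'E'
from h import *
import cv2
p,Rc,s=cur(); print(s["force"],(Rc.T@s["force"]).round(1),s["qpos"].round(2)); w=np.load("w18.npz"); print((w["Rt"].T@(p-w["p"])).round(1))
d=imaging.get_image("wrist"); cv2.imwrite("pics/w19.png",d["img"][:,:,::-1])
d=imaging.get_image("scene"); cv2.imwrite("pics/scene19.png",cv2.resize(d["img"][135:255,230:400,::-1],None,fx=4.5,fy=4.5,interpolation=cv2.INTER_CUBIC))
E
```

```text
clock: 21.55
eef_pos: [668.6, 50.1, 104.8]
tool_rot: [-1.351, -0.655, -0.14]
force: [4.7, -1.2, 0.6]
width: 13.5
[ 4.66446513 -1.166719    0.63319306] [ 4.2  2.2 -1. ] [ 0.61  0.92 -1.07  2.24  2.22  0.75 -0.54]
[  0.6   0.4 -97.4]
```

View pics/w19.png

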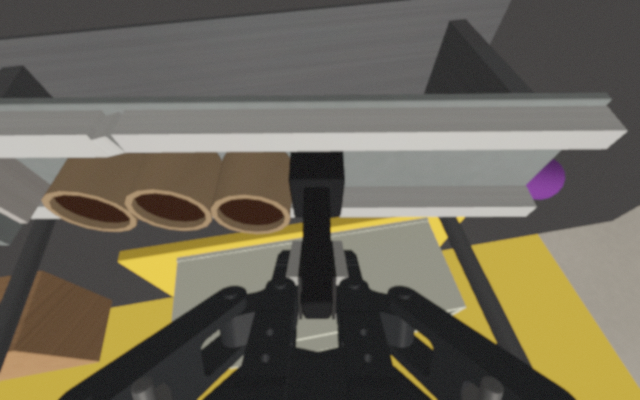

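View pics/scene19.png

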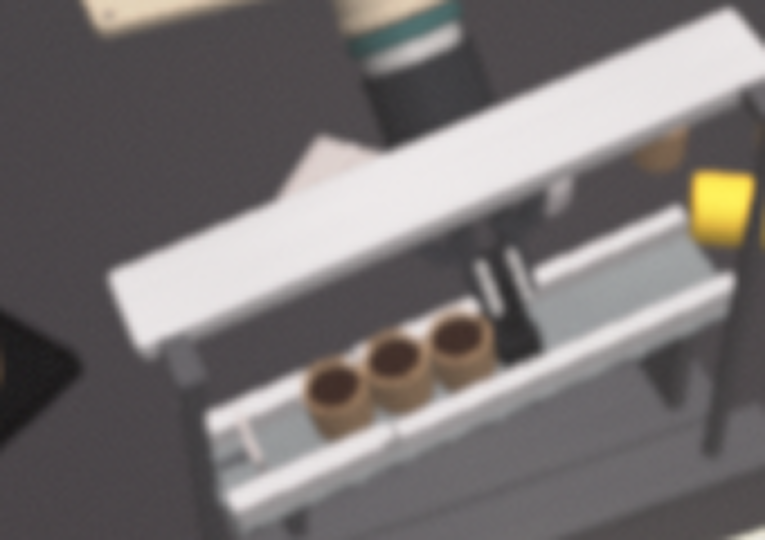

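```bash
python3 -m inch '[0.05,0,0,-0.3,0,0,0, 0.05,0,0,-0.8,0,0,0, 0.05,0,0,-1.3,0,0,0, 0.05,0,0,-1.8,0,0,0, 0.05,0,0,-2.3,0,0,0, 0.05,0,0,-2.7,0,0,0, 0.05,0,0,-3,0,0,0, 0.05,0,0,-3,0,0,0]'
python3 - <<'E'
from h import *
import cv2
p,Rc,s=cur(); print(s["force"],(Rc.T@s["force"]).round(1)); w=np.load("w18.npz"); print((w["Rt"].T@(p-w["p"])).round(1))
d=imaging.get_image("wrist"); cv2.imwrite("pics/w20.png",d["img"][:,:,::-1])
np.savez("w20.npz",R=d["R"],t=d["t"],f=d["fx"],c=[d["cx"],d["cy"]])
d=imaging.get_image("scene"); cv2.imwrite("pics/scene20.png",cv2.resize(d["img"][175:255,260:360,::-1],None,fx=7,fy=7,interpolation=cv2.INTER_CUBIC))
E
```

```text
clock: 22.45
eef_pos: [668.7, 22.9, 100.0]
tool_rot: [-1.349, -0.655, -0.139]
force: [7.2, 2.3, -1.3]
width: 13.2
[ 7.1978446   2.32066767 -1.343248  ] [4.6 5.8 2.1]
[   0.8    0.5 -125. ]
```

View pics/w20.png

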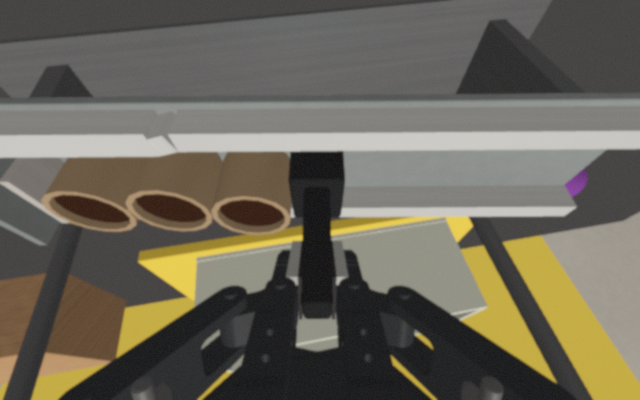

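View pics/scene20.png

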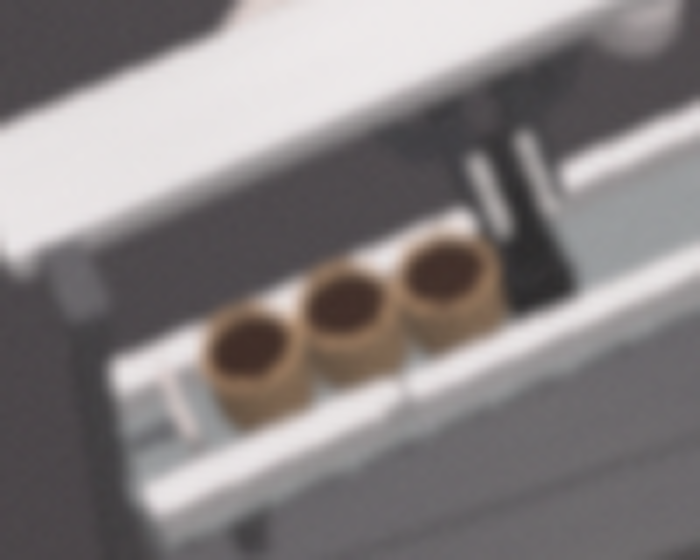

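```bash
python3 -m inch '[0.05,0,0,-0.3,0,0,0, 0.05,0,0,-0.6,0,0,0, 0.05,0,0,-0.9,0,0,0, 0.05,0,0,-1.1,0,0,0, 0.05,0,0,-1.2,0,0,0, 0.05,0,0,-1.2,0,0,0]'
python3 - <<'E'
from h import *
import cv2
p,Rc,s=cur(); print(s["force"],(Rc.T@s["force"]).round(1)); w=np.load("w18.npz"); print((w["Rt"].T@(p-w["p"])).round(1))
d=imaging.get_image("wrist"); cv2.imwrite("pics/w21.png",cv2.resize(d["img"][80:260,0:340,::-1],None,fx=2.3,fy=2.3,interpolation=cv2.INTER_CUBIC))
d=imaging.get_image("scene"); cv2.imwrite("pics/scene21.png",cv2.resize(d["img"][175:255,260:360,::-1],None,fx=7,fy=7,interpolation=cv2.INTER_CUBIC))
E
```

```text
clock: 23.15
eef_pos: [668.8, 11.6, 98.1]
tool_rot: [-1.348, -0.655, -0.139]
force: [7.4, 3.3, -2.6]
width: 13.2
[ 7.35492443  3.25206815 -2.63755531] [3.8 7.  2.8]
[   0.9    0.6 -136.4]
```

View pics/w21.png

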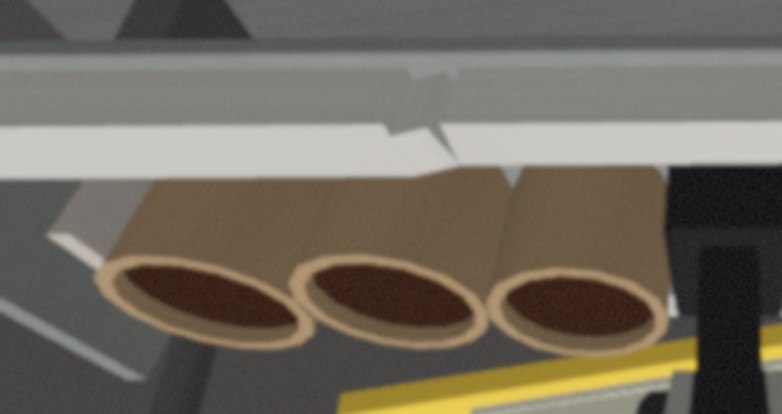

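View pics/scene21.png

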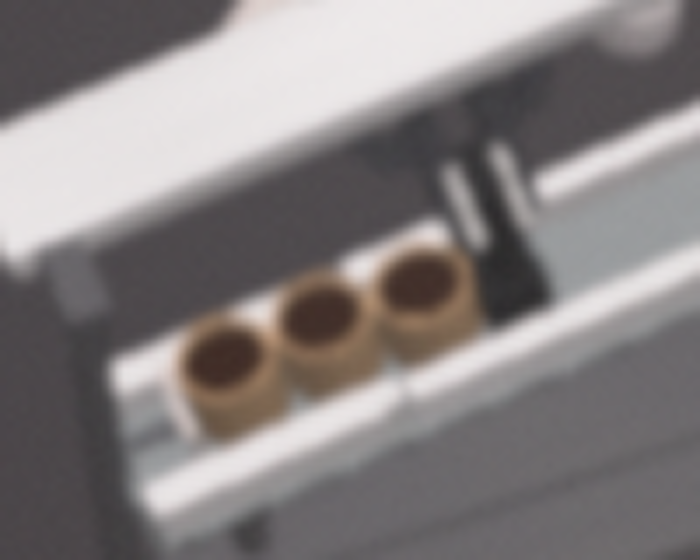

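```bash
python3 -m inch '[0.05,0,0,-0.1,0,0,0, 0.05,0,0,-0.2,0,0,0, 0.05,0,0,-0.2,0,0,0]' && python3 -c "
from h import *
p,Rc,s=cur(); w=np.load('w18.npz'); print((Rc.T@s['force']).round(1),(w['Rt'].T@(p-w['p'])).round(1))" && python3 -m inch '[0.05,0,0,-0.1,0,0,0, 0.05,0,0,-0.2,0,0,0, 0.05,0,0,-0.2,0,0,0]' && python3 -c "
from h import *
p,Rc,s=cur(); w=np.load('w18.npz'); print((Rc.T@s['force']).round(1),(w['Rt'].T@(p-w['p'])).round(1))
import cv2
d=imaging.get_image('wrist'); cv2.imwrite('pics/w22.png',cv2.resize(d['img'][80:260,0:340,::-1],None,fx=2.3,fy=2.3,interpolation=cv2.INTER_CUBIC))"
```

```text
clock: 23.55
eef_pos: [668.8, 10.1, 97.8]
tool_rot: [-1.348, -0.655, -0.138]
force: [8.9, 3.5, -1.8]
width: 13.5
[5.5 7.4 3.2] [   0.9    0.6 -138. ]
clock: 23.85
eef_pos: [668.8, 9.0, 97.6]
tool_rot: [-1.347, -0.655, -0.138]
force: [9.4, 4.8, -3.1]
width: 13.2
[5.  8.9 4.2] [   0.8    0.6 -139.1]
```

View pics/w22.png

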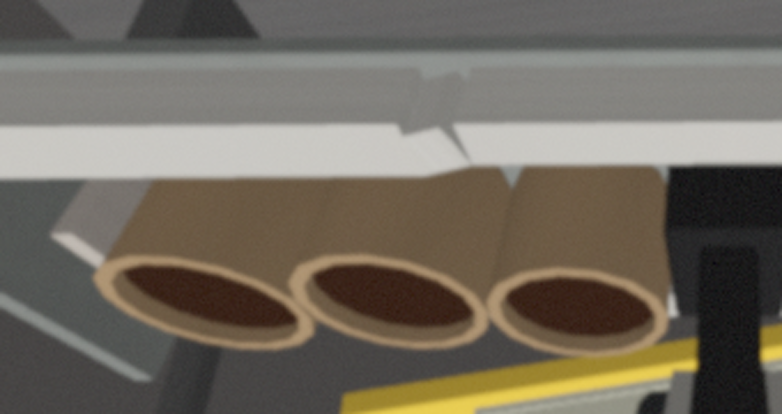

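```bash
python3 -m inch '[0.05,0,0,-0.1,0,0,0, 0.05,0,0,-0.15,0,0,0, 0.05,0,0,-0.15,0,0,0, 0.05,0,0,-0.15,0,0,0]' && python3 -c "
from h import *
p,Rc,s=cur(); w=np.load('w18.npz'); print((Rc.T@s['force']).round(1),(w['Rt'].T@(p-w['p'])).round(1))
import cv2
d=imaging.get_image('wrist'); cv2.imwrite('pics/w23.png',cv2.resize(d['img'][80:260,0:340,::-1],None,fx=2.3,fy=2.3,interpolation=cv2.INTER_CUBIC))"
```

```text
clock: 24.3
eef_pos: [668.8, 8.3, 97.4]
tool_rot: [-1.346, -0.655, -0.137]
force: [10.9, 6.4, -3.8]
width: 13.5
[ 5.5 10.6  5.6] [   0.8    0.6 -139.8]
```

View pics/w23.png

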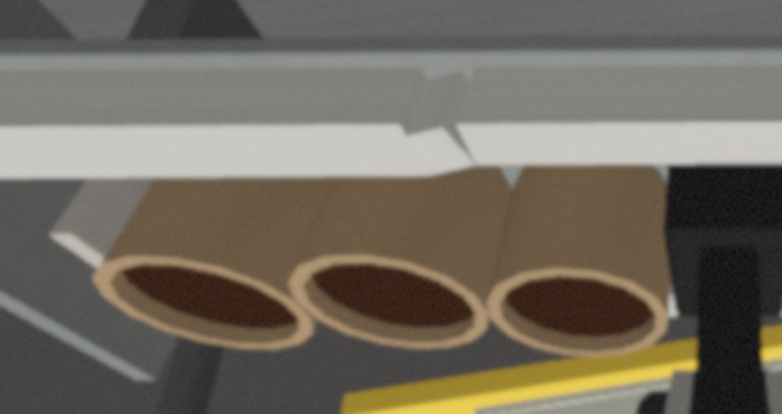

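```bash
python3 -m inch '[0.2,0,0,-0.1,0,0,0, 0.3,0,0,-0.1,0,0,0, 0.45,0,0,-0.1,0,0,0, 0.55,0,0,-0.1,0,0,0, 0.6,0,0,-0.1,0,0,0, 0.6,0,0,-0.1,0,0,0]' && python3 -c "
from h import *
p,Rc,s=cur(); print((Rc.T@s['force']).round(1),s['width'])
import cv2
d=imaging.get_image('wrist'); cv2.imwrite('pics/w24.png',d['img'][:,:,::-1])"
```

```text
clock: 24.95
eef_pos: [667.5, 4.5, 96.3]
tool_rot: [-1.35, -0.653, -0.138]
force: [-0.8, 0.2, 0.2]
width: 51.2
[-0.5 -0.6  0.2] 51.235269924543175
```

View pics/w24.png

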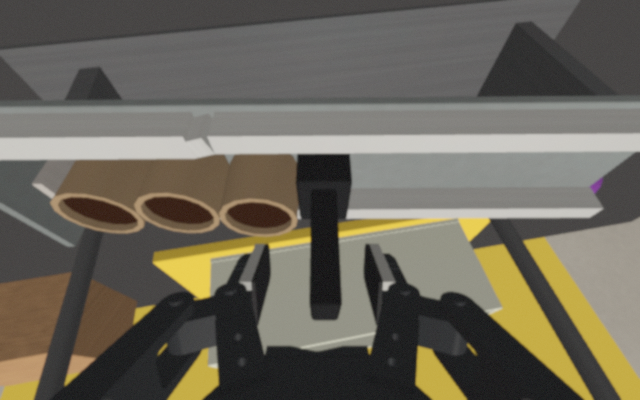

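Released, clear on both sides. Retreat along the tool.

```bash
python3 -m inch '[0.6,0,-0.5,0.2,0,0,0, 0.6,0,-1.5,0.3,0,0,0, 0.6,0,-2.7,0.4,0,0,0, 0.6,0,-4,0.4,0,0,0, 0.6,0,-5.5,0.4,0,0,0, 0.6,0,-7,0.4,0,0,0, 0.6,0,-8.5,0.4,0,0,0, 0.6,0,-10,0.4,0,0,0, 0.6,0,-11.5,0.4,0,0,0, 0.6,0,-12,0.4,0,0,0, 0.6,0,-12,0.4,0,0,0]'
python3 - <<'E'
from h import *
import cv2
from scipy.optimize import least_squares
p,Rc,s=cur(); print(s["force"])
for n in ("wrist","side","scene"):
    for i in range(2): d=imaging.get_image(n)
    im=d["img"][:,:,::-1]
    if n=="wrist":
        cv2.imwrite("pics/w25.png",im); np.savez("w25.npz",R=d["R"],t=d["t"],f=d["fx"],c=[d["cx"],d["cy"]])
    elif n=="scene": cv2.imwrite("pics/scene25.png",cv2.resize(im[135:280,150:410],None,fx=3,fy=3,interpolation=cv2.INTER_CUBIC))
    else: cv2.imwrite("pics/side25.png",im)
E
```

```text
clock: 26.1
eef_pos: [593.4, -8.2, 191.1]
tool_rot: [-1.351, -0.655, -0.137]
force: [0.5, -0.5, 0.4]
width: 51.2
[ 0.46444567 -0.46414496  0.40740092]
```

View pics/w25.png

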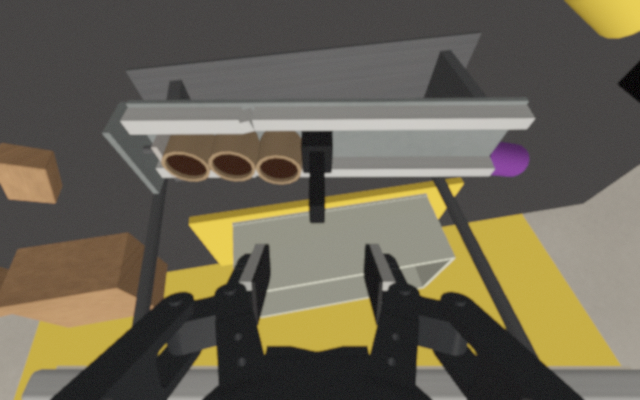

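View pics/scene25.png

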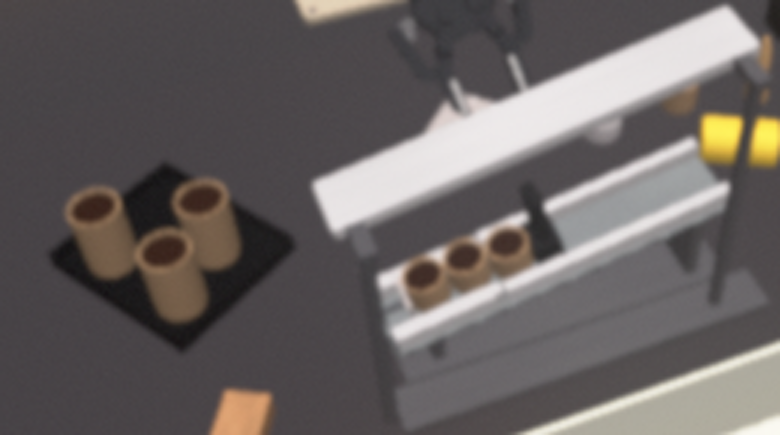

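View pics/side25.png

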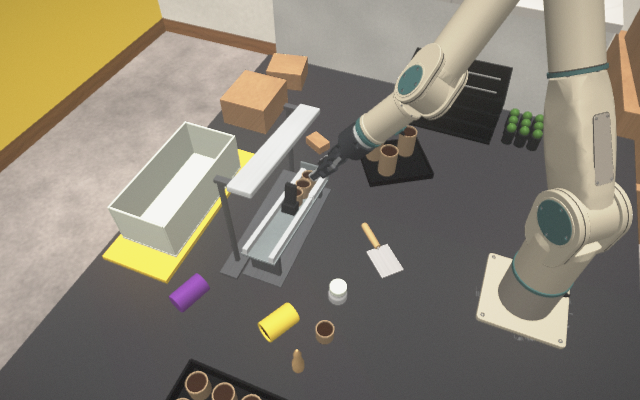

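Run:
```python
from h import *
from scipy.optimize import least_squares
import cv2
w=np.load("w25.npz"); C["w"]=dict(f=float(w["f"]),c=tuple(w["c"]),R=w["R"],t=w["t"])
P=(629.5,-128.5,0.0)
for uv,h in [((186,165),40),((232,165),40),((279,168),40),((317,213),92),((530,122),18)]:
    f=least_squares(lambda q:proj("w",chute(P,q[0],q[1],h))-uv,[0,80]); print(uv,f.x.round(1))
im=cv2.imread("pics/w25.png"); cv2.imwrite("pics/w25c.png",cv2.resize(im[90:200,100:340],None,fx=3.3,fy=3.3,interpolation=cv2.INTER_CUBIC))
```

```text
(186, 165) [-0.7 19.2]
(232, 165) [-0.7 62.8]
(279, 168) [  3.8 106.9]
(317, 213) [  0.5 143.4]
(530, 122) [-33.6 333.7]
```

View pics/w25c.png

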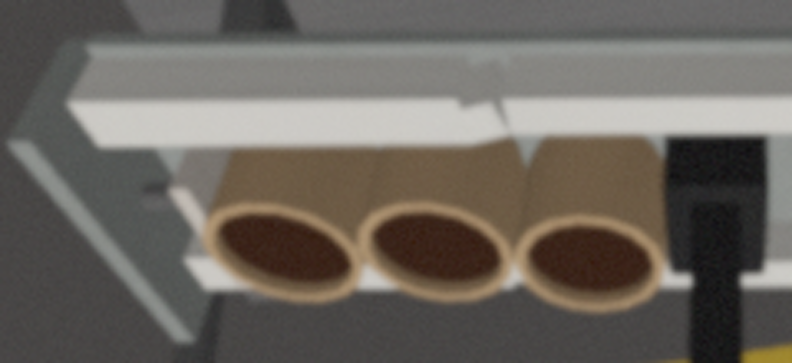

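Run:
```python
from cell import ctrl, finish_job
s=ctrl.read_state(); print(s["clock"],s["force"],abs(s["qd"]).max())
print(finish_job())
```

```text
26.4 [ 0.29437075 -0.31370016  0.16836266] 0.002103788674618555
the job is handed in; nothing more can be done
None
```

I lifted the tall pot out of the throat and stood it in the empty half of the tray. I then slid the follower down until the three small pots rested against the sprung stop. I released the follower, backed away and handed in at 26.4 s. No verdict was reported.

**Last checks**
- **Tall pot:** it stands upright and released in the tray, at about x = -29 mm and y = +31 mm in the tray frame. This comes from the arm pose and the images.
- **Small pots:** their axes measure about 19, 63 and 107 mm from where the stop face stands when free, and the follower face about 128 mm. Every figure is about 3 mm below snug, so the pots are touching each other and the stop plate.
- **Stop:** I estimate it is pushed in 2 to 3 mm, against the 12 mm limit. The pushing force along the chute peaked at about 5.6 N in my readings.
- **Bystanders and arm:** in the last side view the jar, the spare pot, the dibber and the scoop looked unmoved. I did not measure the bystanders. The arm was clear of everything and nearly still.

**What failed or disagreed**
- **Fingertips short of the reported TCP:** the cameras put the real fingertips about 40 to 55 mm behind it. Because of this, my first grasp closed in front of the pot's rim and pressed on the jammed pot with about 64 N at the wrist. That is under the 120 N wrist limit. I don't know whether any of it counts toward the 40 N limit on the arm or gripper body, since the fingers were what touched the pot. The pot looked undisturbed. I opened, went in deeper and the second grasp held.
- **Scene camera:** it disagreed with the side and wrist cameras by about 7 mm across the chute. I relied on the other two.
- **Joint ranges:** joints 3 and 4 came right up to their limits (-1.25 and 2.47 rad to two decimals) while pulling the pot out, and joint 4 again while lowering it into the tray.

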